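# Seat the weighing plate of a kitchen scale on its three balls

### The job

Put the washed weighing plate back on the kitchen scale: pick it up by its fin, lay it on so that the three balls of the scale lie in its three V grooves, and press it down until the three sprung jaws have snapped over its stud and it is fully home and level. The load cell is delicate: set the plate down gently, and never load the scale with more than about 2 kg. Leave the other things where they stand and let go of the plate at the end.

Things in the scene. Friction and masses are not known exactly. Their poses are not given: they have to be found in the camera images.
- weighing_plate: steel disc, 130 mm diameter, 0.3 kg, first lying right way up on the worktop at the right. Origin: centre of the undersides of its three groove blocks, z up. Disc 16 to 22 mm above it. Blocks: radial V grooves open below (mouth 22 mm wide, walls 50 degrees steep, 39 to 61 mm from the axis) at 0, +120, -120 degrees from its x axis. Under its centre a stud: tip at 1 mm, bulb 20 mm wide at 5.5 mm
- fin_top (a point): centre of the flat top of the plate's lifting fin, 57 mm above the plate's origin; same axes as the plate. The fin stands in the plate's middle, 40 mm long along x, 14 mm thick along y, 35 mm high above the disc
- scale: fixed white round scale housing, 172 mm across, 39 mm high, display lug at its front (-x), on the worktop at the left. Origin: centre of its underside, z up. On its axis a column carries a spider: three steel balls (18 mm diameter, 50 mm from the axis) at 0, +120, -120 degrees from x, and round its middle three sprung jaws at +60, 180, -60 degrees that take the plate's stud
- spider_axis (a point): centre of the housing's top, 39 mm above the scale's origin; same axes. The spider above it stands at a height and turn that are NOT measured: the home plate's origin lies 30 to 56 mm above this point, the spider is turned up to 0.08 rad either way from the scale's axes
- load_cell (a joint): sinking of the spider with its balls, jaws and plate on the load cell's stiff spring, m: 0 empty, growing by 1 mm for each 12 N of load; about 0.25 mm under the plate alone, about 1.9 mm under a further 2 kg; it must never pass 2.1 mm
- seat_pin (a joint): sprung pin in the middle of the spider, pushed down by the tip of the plate's stud, m: 0 untouched, about 5 mm with the plate fully home
- jaw_1 (a joint): outward travel of the sprung jaw at +60 degrees, m: 0 empty, about 3.6 mm on the widest part of the stud's bulb, about 1.7 mm when its roller has snapped over the stud of a home plate. Laid on, the plate stops with its stud on the jaws about 6 mm above home; a push of about 8 to 17 N takes it past them, then they pull it home, turning it into place on the balls if free to turn
- jaw_2 (a joint): the same for the jaw at 180 degrees
- jaw_3 (a joint): the same for the jaw at -60 degrees
- steel_tumbler: upturned steel tumbler at the right, bystander; origin: centre of its underside
- honey_jar: amber jar with cork lid, 55 mm wide and 81 mm high, between the front of the sink and the scale, bystander; origin: centre of its underside

How it is judged:
By the outcome, as a careful person would: the job done as asked, in the order asked, and still so for the second after the job is handed in, with the robot touching nothing.
It also fails if it takes over 59 s, if anything falls off the work surface, if the arm or the gripper's body presses on something with over 40 N, if the wrist force passes 120 N, or if a joint passes its speed limit or range.

### The arm

A 6-joint arm with a two-finger parallel gripper is mounted at the origin on a cart in front of the work surface, level with it; the furniture and walls round the work are solid. World frame = base frame: x ahead of the robot, y to its left, z up, the work surface at z = 0. Lengths are in m, angles in rad, forces in N, time in s.
With the tool pointing down it reaches from about 0.4 to 0.825 m from the base axis. Payload 7 kg.
Tool frame: the origin (TCP) lies at the very end of the fingers, on their centre line; the grasp point (between the pads) lies 19 mm behind it; x points along the fingers, y is the direction in which the jaws open and shut, and the axes are right-handed (so a half turn about x gives the same grasp; the last joint's range is limited). The gripper opens to 88 mm and grips with 3 to 60 N. Pads are 19 mm wide; open, the fingers measure 130 mm over their backs; the gripper's body (78 mm by 193 mm) begins 47 mm behind the grasp point.
Start: joints at [-1.051, 0.359, 0.012, 0, -1.224, -0.288], TCP at [0.155, -0.657, 0.2] pointing down, gripper open.
Joint ranges: [-3.07, 3.07], [-1.43, 2.12], [-1.02, 1.25], [-3.03, 1.67], [-3.05, -0], [-3.03, 3.03]. Speed limits (rad/s): [2.39, 2.39, 3.01, 3.14, 3.14, 3.14].

### API

Orientations are given as [roll, pitch, yaw] about the fixed x, y, z axes, in that order (R = Rz(yaw) Ry(pitch) Rx(roll)).
In Python, from station import arm, cams gives the robot as it stands. The module is installed in compiled form; this text tells all that it offers.
- The arm moves only by the tool carry_out, never from a script. Its argument "deltas" is a list of rows, each a list of 6 numbers: the shift along the tool's x, y, z in units of 0.04 m (1.0 is 0.04 m), then the turn, a rotation vector about the tool's x, y, z in units of 4 degrees (1.0 is 4 degrees). In form: [[tx, ty, tz, ax, ay, az], ...]. A call has 1 to 5 rows; each row shifts and turns the pose as measured when the row begins, along the tool's axes as they then stand; what a row does not reach is not made up. A row lasts 1/10 s, in which the tool goes at most 50 mm and 8.59 degrees, less where a joint would pass 70% of its speed; a pose out of reach is approached as far as the arm can. A call with a number of a shift or a turn outside -1 to 1 is refused whole. A call with a gripper value outside its range is refused whole. "hand" is the closure, from 0 (fully open) to 1 (shut), set as the call begins (left out, the last holds). The fingers move at their own pace and stop on an object; "newtons" is the grip in N (left out, the last holds). Time passes only in rows, so rows that do not move let the fingers close. It gives the time, the measured TCP pose, the force and the opening at its end, in the units of the state.
- arm.get_state(): the state, without advancing time (a new reading comes with each control period).
- cams.grab_frame(name): name is "side" or "top"; returns a dict with "pixels" (420x560x3 uint8, red, green, blue), "fx", "fy", "cx", "cy" (pixels), "T" (4x4, takes a point from camera to world coordinates). Camera axes: x right, y up, looking along -z (the intrinsics and any distortion apply to the point x, -y, -z); pixel columns grow to the right and rows downward; lengths in m; the calibration is good to about 2 mm. A picture is of the moment at which its call begins. There is no depth.
- arm.job_done(): hands the job in, once; it reports no verdict.
The state is a dict: "t": time; "q": joint angles; "qd": joint speeds; "joint_efforts": joint torques, N m; "eef_pos": TCP position; "ee_rot": TCP orientation; "force": force on the tool from outside, world axes, zero at the start; "moment": the same for the moment, N m; "width": finger opening in m.
Only numpy, scipy, OpenCV 4.12 (cv2) and the standard library are available. Lean on these libraries where they do the work, as an engineer would, in place of code of your own. Each camera call takes 0.05 s, during which the arm holds its last target.

## Working session

There is one attempt and no reset: what is moved stays moved. The work goes in short steps, Python scripts to look and compute and a tool call to move; the robot and the scene stay as the last step left them, time stands still between calls to the robot, and variables do not carry over. Pictures are saved under pics/ and viewed, and the job is handed in when it is done.

Besides the shell and the picture viewer there is one more tool, called after "Call:" by a JSON object that holds its "api" and its "payload". carry_out: Moves the arm, as the interface text tells. Shifts and turns lie within -1 to 1; 1 stands for 0.04 m of shift or 4 degrees of turn. Its arguments: {"type":"object","properties":{"deltas":{"type":"array","items":{"type":"array","items":{"type":"number","minimum":-1,"maximum":1}}},"hand":{"type":"number"},"newtons":{"type":"number"}},"required":["deltas"]}

```bash
mkdir -p pics
python3 - <<'E'
from station import arm, cams
import cv2, json
for n in("side","top"):
    f=cams.grab_frame(n); cv2.imwrite(f"pics/{n}0.png",f["pixels"][:,:,::-1])
    print(n,{k:v for k,v in f.items() if k!="pixels"})
print(arm.get_state())
E
```

```text
side {'fx': 493.75586580200763, 'fy': 493.75586580200763, 'cx': 282.2838568219054, 'cy': 211.07161925439152, 'T': array([[-0.87850968,  0.24399524, -0.41071531, -0.04817361],
       [-0.47762207, -0.46640434,  0.74454291,  1.07688724],
       [-0.00989448,  0.85025485,  0.52627824,  0.81026206],
       [ 0.        ,  0.        ,  0.        ,  1.        ]])}
top {'fx': 432.55584069517647, 'fy': 432.55584069517647, 'cx': 283.5483112841975, 'cy': 207.9368165838905, 'T': array([[-0.02160023,  0.99071935, -0.13419611,  0.38791751],
       [-0.99970379, -0.01989781,  0.0140144 ,  0.05305426],
       [ 0.01121413,  0.13445907,  0.99085569,  1.18755567],
       [ 0.        ,  0.        ,  0.        ,  1.        ]])}
{'t': 0.1, 'q': array([-1.05091177e+00,  3.59331040e-01,  1.11731504e-02, -2.83114227e-04,
       -1.22410189e+00, -2.88097390e-01]), 'qd': array([ 0.00074558, -0.00082469,  0.00273165,  0.00080029, -0.00077473,
        0.00049584]), 'joint_efforts': array([-5.44575414e-04, -5.84164882e+01,  2.93748808e+01,  7.01536372e+00,
        1.02016755e-02, -4.61206275e-05]), 'eef_pos': array([ 0.15491554, -0.65650781,  0.19952065]), 'ee_rot': array([1.67901086, 1.56930886, 1.91070163]), 'force': array([-1.12891301, -0.50735745, -0.00479952]), 'moment': array([0.05964364, 0.0042661 , 0.01234205]), 'width': 0.08764887605061032}
```

View pics/side0.png

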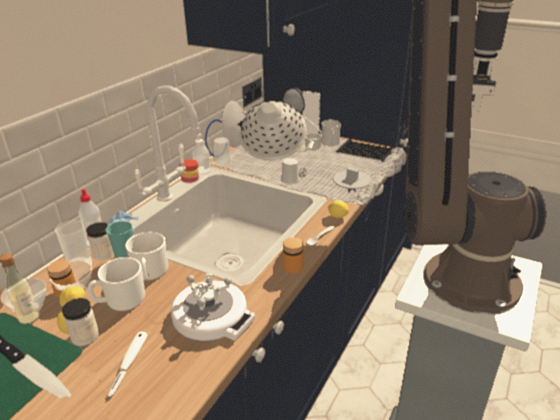

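View pics/top0.png

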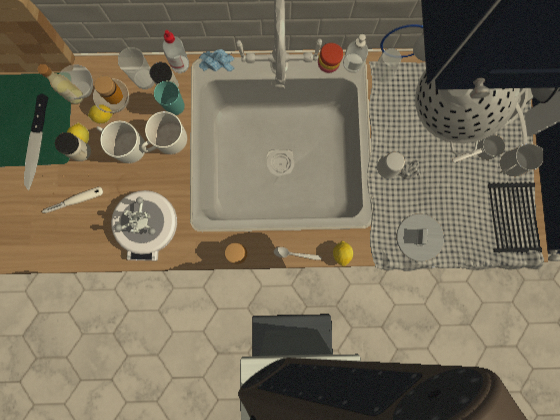

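The side view shows the scale at about (209,305) and the plate at about (352,178). The top view shows the scale at about (143,222), the plate at about (421,238) and the jar at about (235,253). Next I'll zoom in.

```bash
cat > h.py <<'E'
import numpy as np, cv2
def proj(f,P):
    P=np.atleast_2d(P); T=f["T"]; c=(P-T[:3,3])@T[:3,:3]
    x,y,z=c[:,0],-c[:,1],-c[:,2]
    return np.c_[f["fx"]*x/z+f["cx"], f["fy"]*y/z+f["cy"]]
def onz(f,uv,z):
    uv=np.atleast_2d(uv); T=f["T"]
    d=np.c_[(uv[:,0]-f["cx"])/f["fx"],-(uv[:,1]-f["cy"])/f["fy"],-np.ones(len(uv))]@T[:3,:3].T
    s=(z-T[2,3])/d[:,2]
    return T[:3,3]+d*s[:,None]
def crop(f,u0,v0,u1,v1,k,name):
    im=f["pixels"][v0:v1,u0:u1,::-1]; cv2.imwrite(name,cv2.resize(im,None,fx=k,fy=k,interpolation=cv2.INTER_CUBIC))
E
python3 - <<'E'
from h import *
from station import arm, cams
import pickle
S=cams.grab_frame("side");T=cams.grab_frame("top"); pickle.dump((S,T),open("f0.pkl","wb"))
def lab(im,t): return im
a=[(S,160,260,270,350),(S,320,155,400,205),(T,95,180,195,270),(T,385,205,455,270)]
ims=[]
for i,(f,u0,v0,u1,v1) in enumerate(a):
    crop(f,u0,v0,u1,v1,7,f"pics/c{i}.png")
print(onz(T,[[421,238]],.02), onz(S,[[352,180]],.02), onz(T,[[143,222]],.039),onz(T,[[235,253]],.08))
E
```

```text
[[ 0.45642188 -0.33389489  0.02      ]] [[ 0.45519341 -0.32529553  0.02      ]] [[0.51325672 0.41118949 0.039     ]] [[0.42469402 0.16342345 0.08      ]]
```

View pics/c0.png

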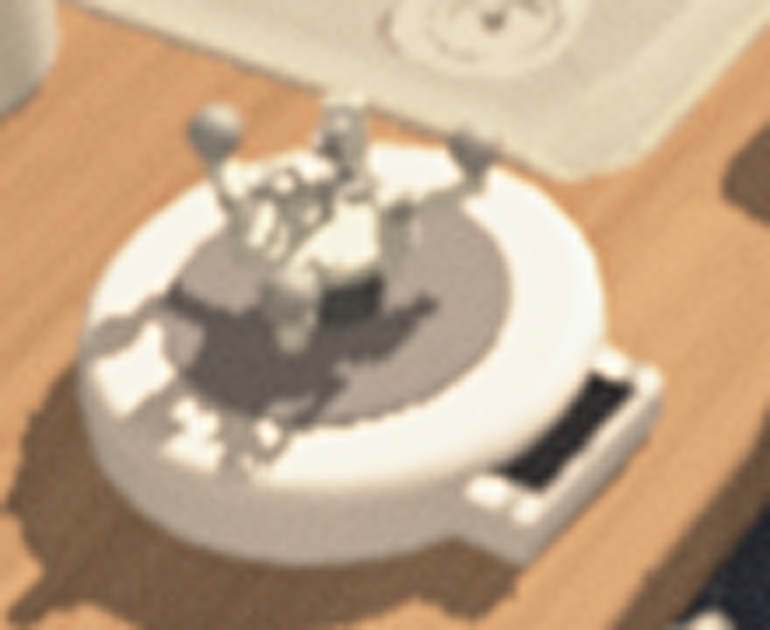

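View pics/c1.png

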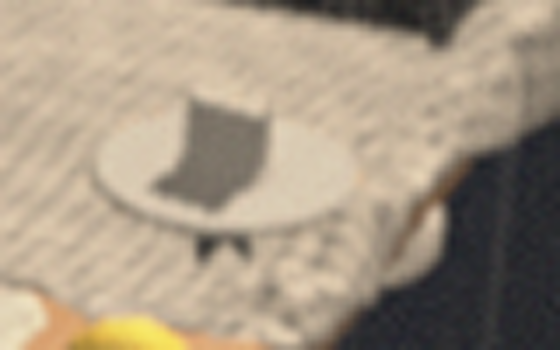

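View pics/c2.png

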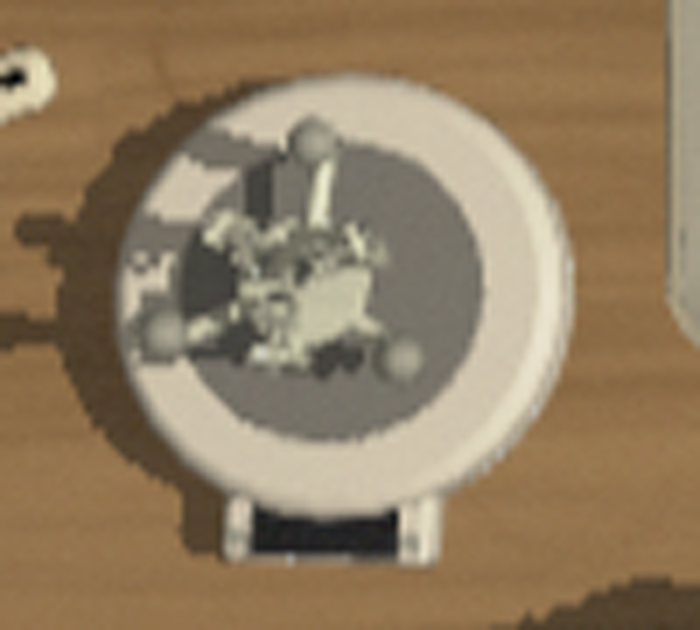

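View pics/c3.png

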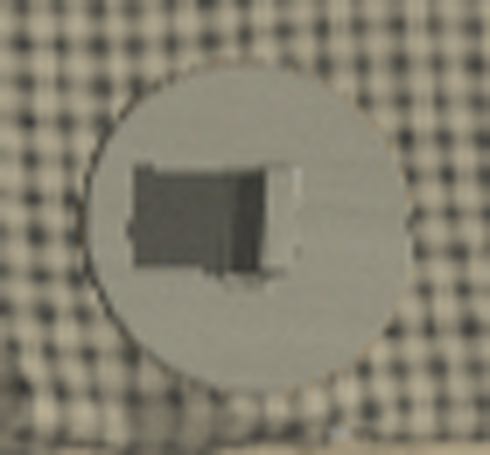

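The visible block end at about (351,190) in the side view is the +120° groove, so the plate's x points roughly along world +x. The spider balls are in top view at (139.7,200), (118.1,227.1), (152.4,231.1) and in side view at (190.7,278.6), (201.9,303.6), (227.4,281). I'll fit both.

```bash
cat > fit.py <<'E'
from h import *
import pickle
from scipy.optimize import least_squares
S,T=pickle.load(open("f0.pkl","rb"))
tb=np.array([[139.7,200.2],[118.1,227.1],[152.4,231.1]]); sb=np.array([[190.7,278.6],[201.9,303.6],[227.4,281]])
an=np.radians([0,120,-120])
def balls(p): return np.c_[p[0]+.05*np.cos(an+p[3]),p[1]+.05*np.sin(an+p[3]),np.full(3,p[2])]
def r(p): return np.r_[(proj(T,balls(p))-tb).ravel(),(proj(S,balls(p))-sb).ravel()]
for nm,w in(("both",slice(None)),("top",slice(0,6)),("side",slice(6,12))):
    s=least_squares(lambda p:r(p)[w],[.51,.41,.085,0]); print(nm,s.x,np.round(s.fun,1))
# housing circle: top outer outline, disc edges
E
python3 fit.py
python3 - <<'E'
from h import *; import pickle
S,T=pickle.load(open("f0.pkl","rb"))
# draw model of plate guess overlay
def draw(f,p,yaw,name,box,k=7):
    u0,v0,u1,v1=box
    im=cv2.resize(f["pixels"][v0:v1,u0:u1,::-1],None,fx=k,fy=k,interpolation=cv2.INTER_CUBIC)
    c,s=np.cos(yaw),np.sin(yaw); R=np.array([[c,-s,0],[s,c,0],[0,0,1]])
    def pl(L,col):
        q=(proj(f,np.array(L)@R.T+p)-[u0,v0]+.5)*k-.5
        cv2.polylines(im,[np.round(q).astype(int)],False,col,1)
    t=np.linspace(0,2*np.pi,60)
    pl(np.c_[.065*np.cos(t),.065*np.sin(t),0*t+.022],(0,0,255))
    pl([[a*.02,b*.007,.057] for a,b in((1,1),(1,-1),(-1,-1),(-1,1),(1,1))],(0,255,0))
    pl([[a*.02,b*.007,.022] for a,b in((1,1),(1,-1),(-1,-1),(-1,1),(1,1))],(255,0,0))
    cv2.imwrite(name,im)
p=np.array([.4565,-.333,.0])
draw(T,p,0,"pics/p1.png",(385,205,455,270)); draw(S,p,0,"pics/p2.png",(320,155,400,205))
E
```

```text
both [ 0.51463061  0.41310181  0.08320375 -0.12286836] [ 0.   0.3  0.5  0.6 -0.1  0.  -0.3  0.6 -0.7 -1.   0.2  0.3]
top [ 0.51430399  0.41031939  0.09294472 -0.13228265] [ 0.1 -0.2  0.1  0.2 -0.2 -0. ]
side [ 0.50865385  0.41920564  0.09002784 -0.11326321] [-0.3  0.7 -0.3 -0.8  0.6  0.2]
```

View pics/p1.png

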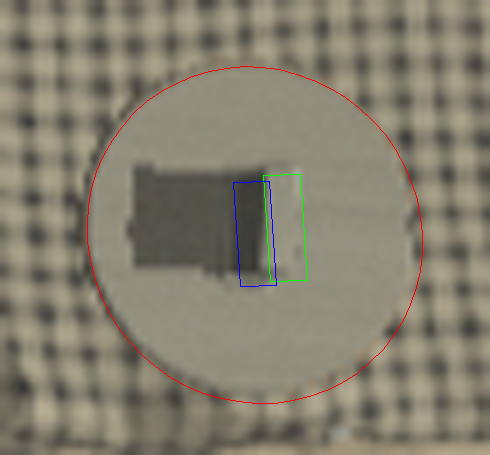

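View pics/p2.png

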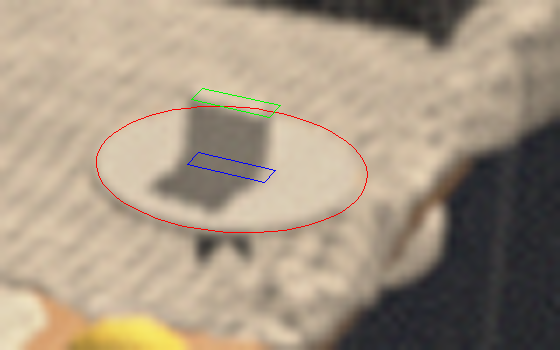

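```bash
cat > fit2.py <<'E'
from h import *
import pickle
from scipy.optimize import least_squares
from scipy.ndimage import map_coordinates
S,T=pickle.load(open("f0.pkl","rb"))
G={0:cv2.GaussianBlur(T["pixels"],(0,0),.7).astype(float).mean(2),1:cv2.GaussianBlur(S["pixels"],(0,0),.7).astype(float).mean(2)}
C=[T,S]
th=np.radians(np.arange(0,360,4))
def edges(c,x,y,r0,z,sign=1):
    rr=np.arange(r0-.012,r0+.012,.0004); out=[]
    for t in th:
        P=np.c_[x+rr*np.cos(t),y+rr*np.sin(t),np.full(len(rr),z)]
        uv=proj(C[c],P); v=map_coordinates(G[c],[uv[:,1],uv[:,0]],order=1)
        g=sign*np.gradient(v); i=g.argmax()
        if 0<i<len(rr)-1: out.append((t,rr[i],g[i],*uv[i]))
    return np.array(out)
for c,x0 in((0,(.513,.411)),(1,(.510,.415))):
    E=edges(c,*x0,.058,.039)
    def f(p): 
        P=onz(C[c],E[:,3:5],.039)[:,:2]; return (np.hypot(*(P-p[:2]).T)-p[2])*1000
    s=least_squares(f,[*x0,.058],loss="soft_l1",f_scale=.4)
    print(c,s.x,"inl",(abs(f(s.x))<.6).sum(),len(E))
    P=onz(C[c],E[:,3:5],.0)
# plate disc edge
for c,x0 in((0,(.4565,-.333)),(1,(.4565,-.333))):
  for sg in (1,-1):
    E=edges(c,*x0,.065,.022,sg)
    def f(p):
        P=onz(C[c],E[:,3:5],.022)[:,:2]; return (np.hypot(*(P-p[:2]).T)-p[2])*1000
    s=least_squares(f,[*x0,.065],loss="soft_l1",f_scale=.4)
    print("plate",c,sg,s.x,"inl",(abs(f(s.x))<.6).sum(),len(E))
E
python3 fit2.py
python3 - <<'E'
from h import *; import pickle
S,T=pickle.load(open("f0.pkl","rb"))
crop(T,107,190,170,245,12,"pics/d0.png"); crop(S,180,268,240,312,13,"pics/d1.png")
E
```

```text
0 [0.51594149 0.41459745 0.05779774] inl 43 88
1 [0.51497477 0.41505711 0.05764794] inl 39 88
plate 0 1 [ 0.45865984 -0.33221698  0.06856106] inl 16 80
plate 0 -1 [ 0.45939198 -0.33499352  0.06536925] inl 18 84
plate 1 1 [ 0.45666886 -0.32962408  0.07085675] inl 15 71
plate 1 -1 [ 0.45878003 -0.3336163   0.0621371 ] inl 17 85
```

View pics/d0.png

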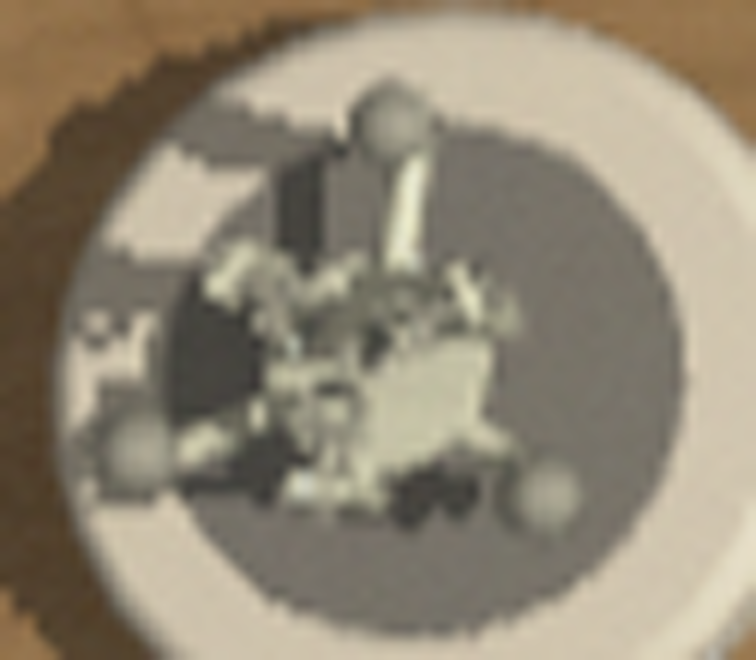

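View pics/d1.png

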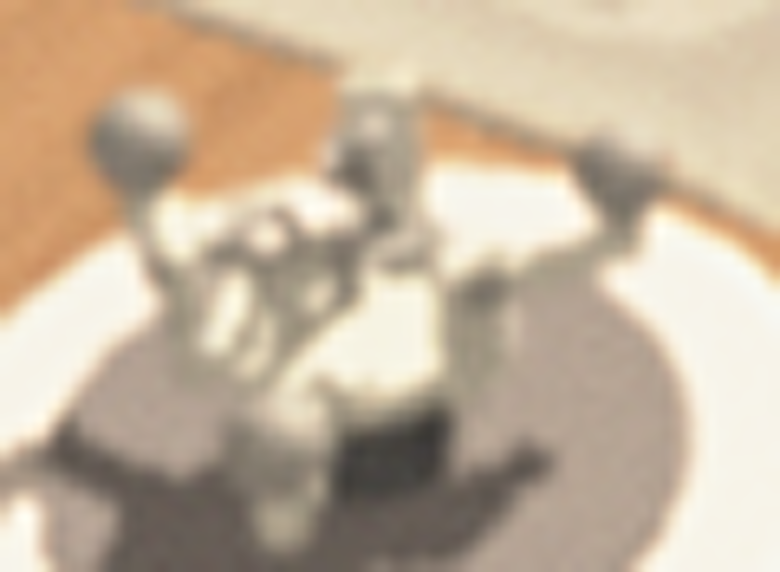

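```bash
cat > fit3.py <<'E'
from fit2 import *
tb=np.array([[139.1,199.4],[118.0,226.8],[152.0,231.0]]); sb=np.array([[190.3,278.3],[201.1,302.0],[227.1,280.5]])
an=np.radians([0,120,-120])
def balls(x,y,z,yaw): return np.c_[x+.05*np.cos(an+yaw),y+.05*np.sin(an+yaw),np.full(3,z)]
def rt(p,d): return (proj(T,balls(.51594+d[0],.4146+d[1],*p))-tb).ravel()
def rs(p,d): return (proj(S,balls(.51497+d[0],.41506+d[1],*p))-sb).ravel()
Z=(0,0)
s=least_squares(lambda p:rt(p,Z),[.085,-.1]);print(s.x,np.round(s.fun,1))
s=least_squares(lambda p:rs(p,Z),[.085,-.1]);print(s.x,np.round(s.fun,1))
s=least_squares(lambda p:np.r_[rt(p,Z),rs(p,Z)],[.085,-.1]);print(s.x,np.round(s.fun,1))
s=least_squares(lambda p:np.r_[rt(p[:2],p[2:4]),rs(p[:2],p[4:6]),p[2:]/.001],[.085,-.1,0,0,0,0]);print(s.x,np.round(s.fun,1))
# lug front edge line in top:
E
python3 fit3.py
python3 - <<'E'
from h import *; import pickle
S,T=pickle.load(open("f0.pkl","rb"))
crop(T,120,245,170,265,14,"pics/e0.png"); crop(S,220,305,262,345,14,"pics/e1.png")
E
```

```text
0 [0.51594149 0.41459745 0.05779774] inl 43 88
1 [0.51497477 0.41505711 0.05764794] inl 39 88
plate 0 1 [ 0.45865984 -0.33221698  0.06856106] inl 16 80
plate 0 -1 [ 0.45939198 -0.33499352  0.06536925] inl 18 84
plate 1 1 [ 0.45666886 -0.32962408  0.07085675] inl 15 71
plate 1 -1 [ 0.45878003 -0.3336163   0.0621371 ] inl 17 85
[ 0.08351669 -0.12886617] [ 0.1  0.6 -0.1  0.3 -0.4 -0.3]
[ 0.08651514 -0.12011282] [-0.8  0.2 -0.7 -0.1 -0.2  0.1]
[ 0.08611383 -0.12459104] [-0.3  0.4 -0.4  0.3 -0.6 -0.4 -0.7  0.3 -0.8  0.1 -0.2  0.3]
[ 8.61593397e-02 -1.24733563e-01  6.81874637e-05 -3.54123521e-04
 -3.09118514e-04 -3.78516384e-04] [-0.1  0.4 -0.3  0.2 -0.5 -0.5 -0.5  0.3 -0.5 -0.   0.   0.2  0.1 -0.4
 -0.3 -0.4]
```

View pics/e0.png

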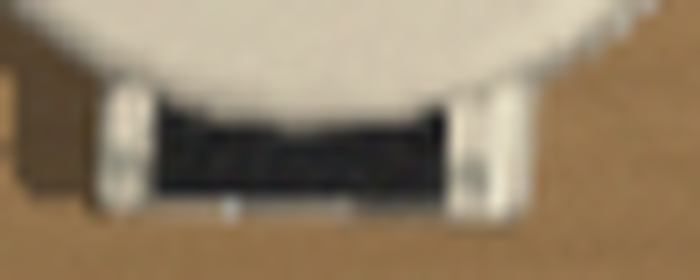

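View pics/e1.png

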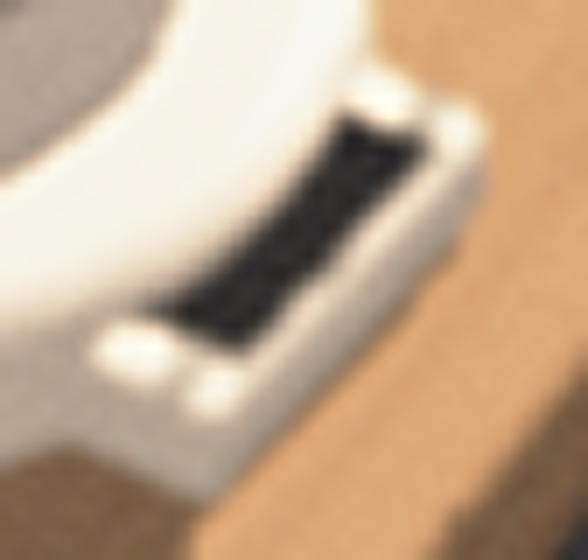

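```bash
cat > go.py <<'E'
# usage: go.py x y z yaw [maxstep m per row] : prints rows to reach TCP pose, tool x down, tool y = (-sin yaw, cos yaw) or opposite
import sys; from h import *
from scipy.spatial.transform import Rotation as Ro
from station import arm
s=arm.get_state(); R=Ro.from_euler("xyz",s["ee_rot"]); p=np.array(s["eef_pos"])
print("t %.2f"%s["t"],"p",np.round(p,4),"F",np.round(s["force"],1),"w %.4f"%s["width"],"q",np.round(s["q"],2))
M=R.as_matrix(); print("toolx",np.round(M[:,0],3),"tooly",np.round(M[:,1],3), "yaw(of tool y)", round(float(np.arctan2(-M[0,1],M[1,1])),4))
if len(sys.argv)>1:
    x,y,z,yaw=map(float,sys.argv[1:5]); ms=float(sys.argv[5]) if len(sys.argv)>5 else .036
    best=None
    for sg in(1,-1):
        X=np.array([0,0,-1.]);Y=sg*np.array([-np.sin(yaw),np.cos(yaw),0]); G=Ro.from_matrix(np.c_[X,Y,np.cross(X,Y)])
        rv=(R.inv()*G).as_rotvec()
        if best is None or np.linalg.norm(rv)<np.linalg.norm(best): best=rv
    d=np.array([x,y,z])-p; n=max(1,int(np.ceil(max(np.linalg.norm(d)/ms, np.degrees(np.linalg.norm(best))/3.6))))
    print("d",np.round(d,4),"rot deg",np.round(np.degrees(best),2),"rows",n)
    for i in range(n):
        t=(R*Ro.from_rotvec(best*i/n)).inv().apply(d/n)/.04
        print(np.round(np.r_[t,np.degrees(best)/n/4],2).tolist())
E
python3 go.py .459 -.3325 .13 -.095; python3 -c "
from h import *;import pickle
S,T=pickle.load(open('f0.pkl','rb'));a=onz(T,[[142.0,259.3]],.03)[0];b=onz(S,[[241.5,325]],.03)[0];print(a,b,np.arctan2(.4146-a[1],.5159-a[0]),np.arctan2(.4151-b[1],.515-b[0]))
P=onz(T,[[388.5,105.5+205]],0);print(onz(T,[[281,85]],.25))"
```

```text
t 0.20 p [ 0.1549 -0.6566  0.1998] F [ 0.  -0.4 -0.4] w 0.0877 q [-1.05  0.36  0.01 -0.   -1.22 -0.29]
toolx [-0.     0.001 -1.   ] tooly [-0.23   0.973  0.001] yaw(of tool y) 0.2317
d [ 0.3041  0.3241 -0.0698] rot deg [18.72 -0.02 -0.06] rows 13
[0.13, 0.47, 0.71, 0.36, -0.0, -0.0]
[0.13, 0.49, 0.7, 0.36, -0.0, -0.0]
[0.13, 0.51, 0.69, 0.36, -0.0, -0.0]
[0.13, 0.52, 0.67, 0.36, -0.0, -0.0]
[0.13, 0.54, 0.66, 0.36, -0.0, -0.0]
[0.13, 0.56, 0.65, 0.36, -0.0, -0.0]
[0.13, 0.57, 0.63, 0.36, -0.0, -0.0]
[0.13, 0.59, 0.62, 0.36, -0.0, -0.0]
[0.13, 0.61, 0.6, 0.36, -0.0, -0.0]
[0.13, 0.62, 0.59, 0.36, -0.0, -0.0]
[0.13, 0.63, 0.57, 0.36, -0.0, -0.0]
[0.13, 0.65, 0.56, 0.36, -0.0, -0.0]
[0.13, 0.66, 0.54, 0.36, -0.0, -0.0]
[0.41497859 0.41445807 0.03      ] [0.41348775 0.4308839  0.03      ] 0.0014063128277754904 -0.15425246872343248
[[0.79719926 0.03949339 0.25      ]]
```

```bash
python3 -c "
from h import *;import pickle
S,T=pickle.load(open('f0.pkl','rb'))
for f,a,o in((T,[[155,192],[445,196]],(120,245)),(S,[[240,350],[420,150]],(220,305)),(S,[[210,400],[465,120]],(220,305))):
    uv=(np.array(a)+.5)/14-.5+o; P=onz(f,uv,.03); d=P[0]-P[1]; print(P.round(4),np.arctan2(-d[0],d[1]), P.mean(0))
"
```

```text
[[0.4184 0.4446 0.03  ]
 [0.4165 0.3899 0.03  ]] -0.035135832147653985 [0.41742516 0.41723823 0.03      ]
[[0.4154 0.4473 0.03  ]
 [0.4139 0.3969 0.03  ]] -0.029710783450674953 [0.41463494 0.42207036 0.03      ]
[[0.4137 0.4583 0.03  ]
 [0.4111 0.3876 0.03  ]] -0.03702666921835924 [0.41239877 0.4229605  0.03      ]
```

Call:
{"api": "carry_out", "payload": {"deltas": [[0.13,0.47,0.71,0.36,0,0],[0.13,0.49,0.7,0.36,0,0],[0.13,0.51,0.69,0.36,0,0],[0.13,0.52,0.67,0.36,0,0],[0.13,0.54,0.66,0.36,0,0]]}}

```text
t: 0.7
eef_pos: [0.2722, -0.531, 0.1714]
ee_rot: [2.243, 1.568, 2.338]
force: [1.1, -0.4, -0.3]
width: 0.0877
```

Call:
{"api": "carry_out", "payload": {"deltas": [[0.13,0.56,0.65,0.36,0,0],[0.13,0.57,0.63,0.36,0,0],[0.13,0.59,0.62,0.36,0,0],[0.13,0.61,0.6,0.36,0,0],[0.13,0.62,0.59,0.36,0,0]]}}

```text
t: 1.2
eef_pos: [0.3945, -0.4018, 0.1443]
ee_rot: [2.266, 1.568, 2.23]
force: [0.2, -0.0, -0.7]
width: 0.0876
```

```bash
python3 go.py .459 -.3325 .11 -.095
```

```text
t 1.20 p [ 0.3945 -0.4018  0.1443] F [ 0.2 -0.  -0.7] w 0.0876 q [-0.45  0.22 -0.32 -0.   -1.04 -1.16]
toolx [-0.002  0.002 -1.   ] tooly [0.036 0.999 0.002] yaw(of tool y) -0.0365
d [ 0.0645  0.0693 -0.0343] rot deg [ 3.35 -0.1  -0.11] rows 3
[0.29, 0.6, 0.52, 0.28, -0.01, -0.01]
[0.29, 0.61, 0.5, 0.28, -0.01, -0.01]
[0.29, 0.62, 0.49, 0.28, -0.01, -0.01]
```

Call:
{"api": "carry_out", "payload": {"deltas": [[0.29,0.6,0.52,0.28,0,0],[0.29,0.61,0.5,0.28,0,0],[0.29,0.62,0.49,0.28,0,0],[0,0,0,0,0,0]]}}

```text
t: 1.6
eef_pos: [0.4635, -0.3262, 0.108]
ee_rot: [2.115, 1.569, 2.019]
force: [-1.0, -1.2, -0.4]
width: 0.0875
```

```bash
python3 - <<'E'
from h import *
from station import arm, cams
import pickle
S=cams.grab_frame("side");T=cams.grab_frame("top"); pickle.dump((S,T),open("f1.pkl","wb"))
crop(S,300,100,400,210,6,"pics/g0.png"); crop(T,370,190,480,290,7,"pics/g1.png")
E
python3 go.py .459 -.3325 .06 -.095
```

```text
t 1.70 p [ 0.4625 -0.328   0.1092] F [ 0.3 -0.1  1.1] w 0.0879 q [-0.27  0.26 -0.35 -0.   -0.96 -1.39]
toolx [-0.     0.001 -1.   ] tooly [0.095 0.995 0.001] yaw(of tool y) -0.0952
d [-0.0035 -0.0045 -0.0492] rot deg [-0.01 -0.02 -0.07] rows 2
[0.61, -0.06, -0.04, -0.0, -0.0, -0.01]
[0.61, -0.06, -0.04, -0.0, -0.0, -0.01]
```

View pics/g0.png

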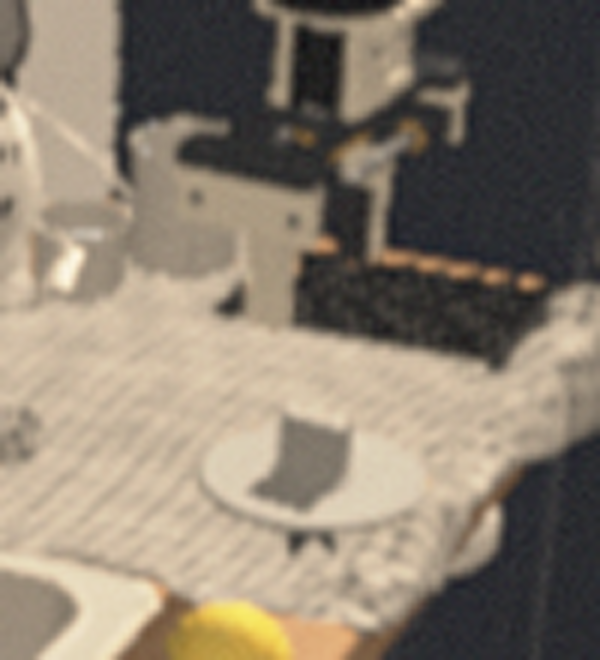

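View pics/g1.png

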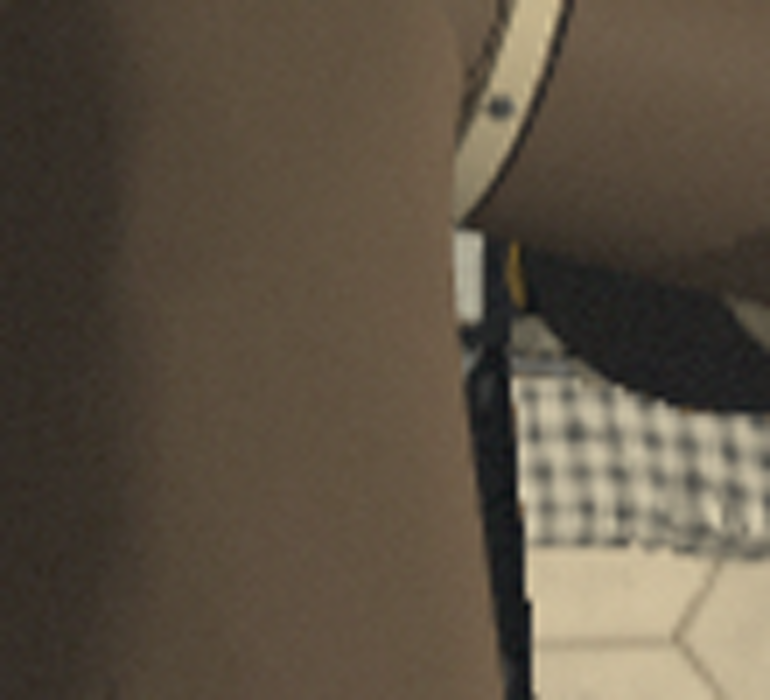

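Run:
```python
from h import *
import pickle
S,T=pickle.load(open("f1.pkl","rb"))
p=np.array([.4625,-.328,.1092]); y=np.array([.095,.995,0]); x=np.array([.995,-.095,0])
for k in(-.056,-.044,0,.044,.056): 
  print(k,[((proj(S,p+y*k+x*a)-[300,100]+.5)*6-.5).round(0).tolist()[0] for a in(-.0095,.0095)])
```

```text
-0.056 [[375.0, 302.0], [345.0, 294.0]]
-0.044 [[366.0, 309.0], [335.0, 302.0]]
0 [[330.0, 338.0], [299.0, 330.0]]
0.044 [[293.0, 368.0], [261.0, 359.0]]
0.056 [[282.0, 376.0], [251.0, 367.0]]
```

Run:
```python
from h import *
import pickle
S,T=pickle.load(open("f1.pkl","rb"))
crop(S,325,110,375,165,11,"pics/g2.png")
```

```text
(no output)
```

View pics/g2.png

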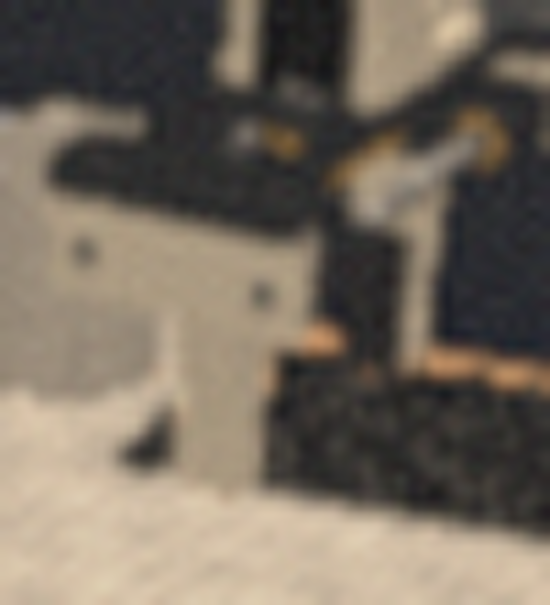

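Run:
```python
from h import *
import pickle
S0,_=pickle.load(open("f0.pkl","rb"));S,T=pickle.load(open("f1.pkl","rb"))
d=np.abs(S["pixels"].astype(int)-S0["pixels"].astype(int)).sum(2)[110:200,310:390]
d=cv2.GaussianBlur(d.astype(np.float32),(0,0),.7)
cv2.imwrite("pics/g3.png",cv2.resize(np.clip(d*4,0,255).astype(np.uint8),None,fx=7,fy=7,interpolation=cv2.INTER_CUBIC))
```

```text
(no output)
```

View pics/g3.png

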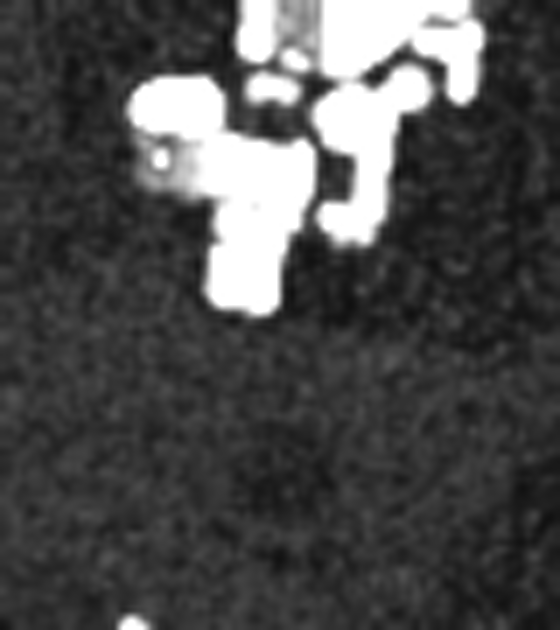

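Run:
```python
from h import *
import pickle
S,T=pickle.load(open("f0.pkl","rb"))
p=np.array([.1549,-.6566,.1998]); y=np.array([-.23,.973,0]);x=np.array([.973,.23,0])
im=cv2.resize(S["pixels"][40:115,440:530,::-1],None,fx=7,fy=7,interpolation=cv2.INTER_CUBIC)
for k in(-.050,0,.050):
  for a in(-.0095,.0095):
    q=((proj(S,p+y*k+x*a)-[440,40]+.5)*7-.5)[0]; print(q); cv2.circle(im,tuple(int(v) for v in q),3,(0,0,255),-1)
cv2.imwrite("pics/g4.png",im)
```

```text
[250.09892584 476.46630778]
[210.28731233 473.35773185]
[255.9628372  511.00376744]
[215.17594391 507.73192367]
[262.11738707 547.25303944]
[220.3062406  543.80537284]
```

View pics/g4.png

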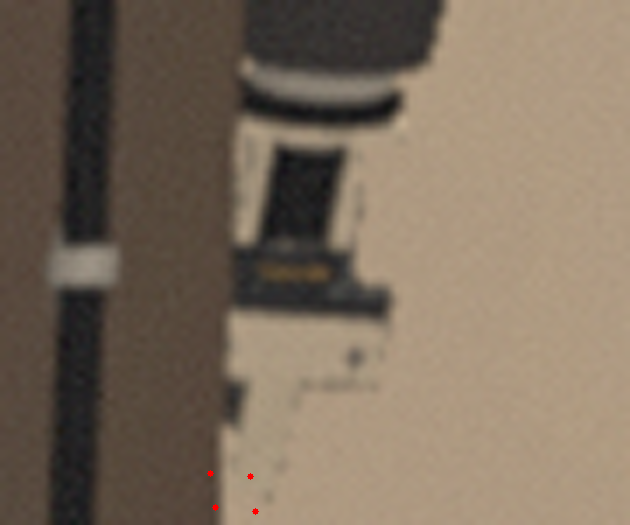

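Call:
{"api": "carry_out", "payload": {"deltas": [[0.6,-0.06,-0.04,0,0,0],[0.6,-0.06,-0.04,0,0,0],[0.5,0,-0.02,0,0,0],[0,0,0,0,0,0]]}}

```text
t: 2.1
eef_pos: [0.4577, -0.3356, 0.042]
ee_rot: [-0.105, 1.566, -0.202]
force: [-0.5, 1.7, 0.1]
width: 0.0874
```

```bash
python3 - <<'E'
from h import *
from station import arm, cams
import pickle
S=cams.grab_frame("side"); pickle.dump(S,open("f2.pkl","wb"))
crop(S,310,120,390,205,7,"pics/g5.png")
E
python3 go.py .459 -.332 .035 -.095
```

```text
t 2.15 p [ 0.4587 -0.3361  0.0435] F [ 0.6 -0.2  0.8] w 0.0878 q [-0.29  0.33 -0.43  0.   -0.8  -1.38]
toolx [ 0.006 -0.002 -1.   ] tooly [ 0.096  0.995 -0.001] yaw(of tool y) -0.096
d [ 0.0003  0.0041 -0.0085] rot deg [-0.05  0.35  0.08] rows 1
[0.21, 0.1, -0.0, -0.01, 0.09, 0.02]
```

View pics/g5.png

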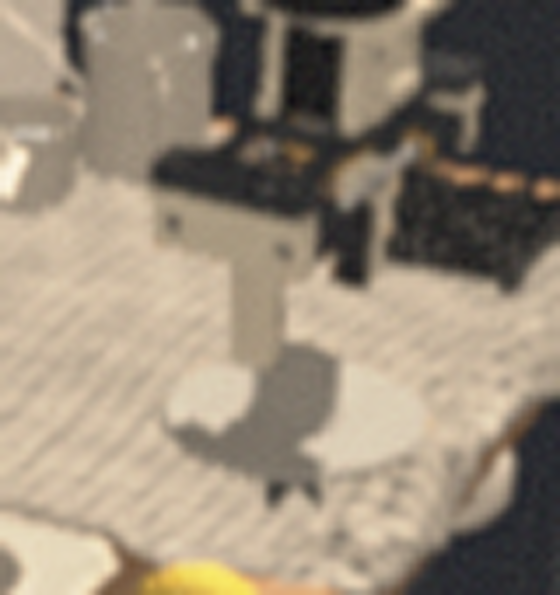

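Call:
{"api": "carry_out", "payload": {"deltas": [[0.25,0.1,0,0,0.09,0],[0.1,0,0,0,0,0],[0,0,0,0,0,0]]}}

```text
t: 2.45
eef_pos: [0.4606, -0.3335, 0.0316]
ee_rot: [-0.658, 1.566, -0.755]
force: [-0.4, -0.1, 0.3]
width: 0.0872
```

```bash
python3 go.py .459 -.332 .028 -.095
```

```text
t 2.45 p [ 0.4606 -0.3335  0.0316] F [-0.4 -0.1  0.3] w 0.0872 q [-0.28  0.35 -0.44  0.   -0.78 -1.39]
toolx [ 0.003 -0.003 -1.   ] tooly [ 0.097  0.995 -0.003] yaw(of tool y) -0.0969
d [-0.0016  0.0015 -0.0036] rot deg [-0.11  0.21  0.16] rows 1
[0.09, 0.03, -0.04, -0.03, 0.05, 0.04]
```

Now I'll close lightly and check the width.

Call:
{"api": "carry_out", "payload": {"deltas": [[0.08,0.03,-0.04,0,0.05,0.03],[0,0,0,0,0,0],[0,0,0,0,0,0],[0,0,0,0,0,0],[0,0,0,0,0,0]], "hand": 1, "newtons": 5}}

```text
t: 2.95
eef_pos: [0.4601, -0.3323, 0.0297]
ee_rot: [-0.499, 1.568, -0.595]
force: [0.2, -1.1, -1.4]
width: 0.0531
```

```bash
python3 - <<'E'
from h import *
from station import arm, cams
import pickle
S=cams.grab_frame("side"); pickle.dump(S,open("f3.pkl","wb"))
crop(S,310,120,390,205,7,"pics/g6.png")
E
python3 go.py .459 -.332 .028 -.095
```

```text
t 3.00 p [ 0.4601 -0.3323  0.0297] F [1.  0.8 0.3] w 0.0493 q [-0.28  0.35 -0.44  0.   -0.78 -1.39]
toolx [ 0.002 -0.001 -1.   ] tooly [ 0.096  0.995 -0.001] yaw(of tool y) -0.0961
d [-0.0011  0.0003 -0.0017] rot deg [-0.06  0.13  0.07] rows 1
[0.04, 0.01, -0.03, -0.02, 0.03, 0.02]
```

View pics/g6.png

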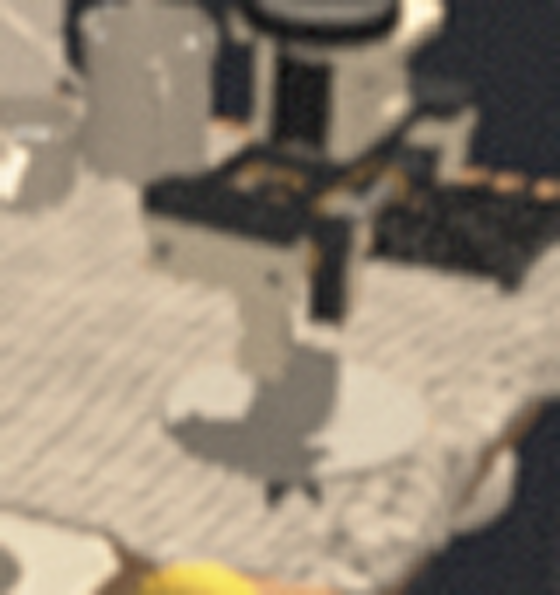

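Call:
{"api": "carry_out", "payload": {"deltas": [[0,0,0,0,0,0],[0,0,0,0,0,0],[0,0,0,0,0,0],[0,0,0,0,0,0],[0,0,0,0,0,0]]}}

```text
t: 3.5
eef_pos: [0.4602, -0.3324, 0.0298]
ee_rot: [-0.5, 1.568, -0.596]
force: [0.2, -0.2, -0.7]
width: 0.0135
```

```bash
python3 - <<'E'
from h import *
from station import arm, cams
import pickle
S=cams.grab_frame("side"); pickle.dump(S,open("f4.pkl","wb"))
crop(S,310,120,390,205,7,"pics/g7.png")
E
python3 go.py .459 -.332 .028 -.095
```

```text
t 3.55 p [ 0.4602 -0.3324  0.0298] F [-0.1 -1.3  0.5] w 0.0136 q [-0.28  0.35 -0.44  0.   -0.78 -1.39]
toolx [ 0.002 -0.002 -1.   ] tooly [ 0.096  0.995 -0.001] yaw(of tool y) -0.096
d [-0.0012  0.0004 -0.0018] rot deg [-0.06  0.14  0.08] rows 1
[0.04, 0.01, -0.03, -0.01, 0.04, 0.02]
```

View pics/g7.png

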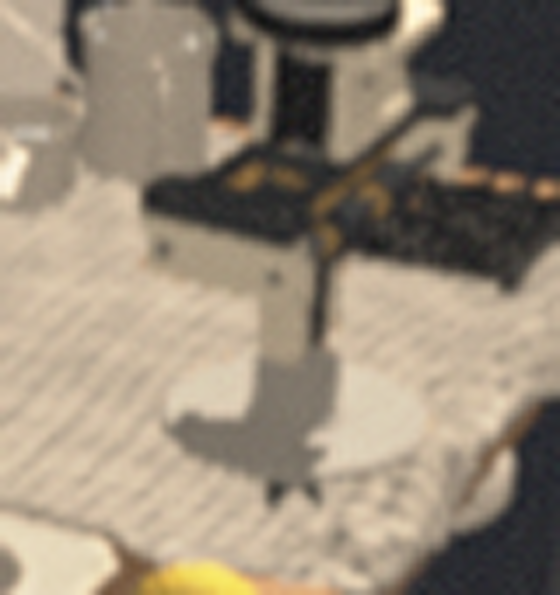

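Call:
{"api": "carry_out", "payload": {"deltas": [[0,0,0,0,0,0],[0,0,0,0,0,0],[-0.2,0,0,0,0,0],[-0.6,0,0,0,0,0],[-0.6,0,0,0,0,0]], "newtons": 40}}

```text
t: 4.05
eef_pos: [0.4581, -0.3316, 0.0861]
ee_rot: [-3.076, 1.567, 3.111]
force: [0.2, -0.9, 0.3]
width: 0.0
```

```bash
python3 - <<'E'
from h import *
from station import arm, cams
import pickle
S=cams.grab_frame("side"); pickle.dump(S,open("f5.pkl","wb"))
crop(S,310,100,390,195,6,"pics/g8.png")
E
python3 go.py
```

```text
t 4.10 p [ 0.4602 -0.3327  0.0904] F [ 2.  -1.5  3.3] w 0.0005 q [-0.28  0.28 -0.38  0.   -0.91 -1.39]
toolx [ 0.002 -0.003 -1.   ] tooly [ 0.095  0.995 -0.002] yaw(of tool y) -0.0951
```

View pics/g8.png

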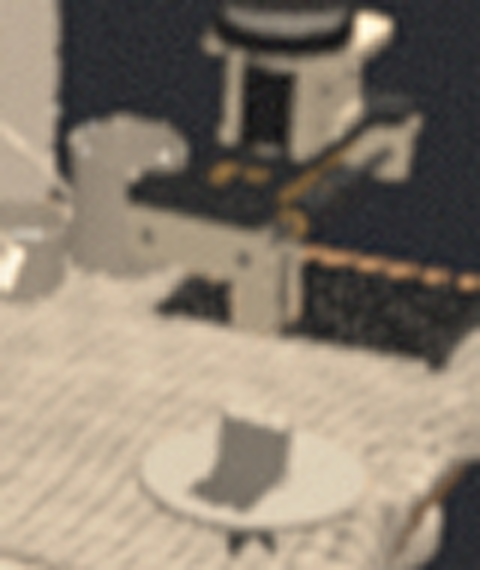

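Run:
```python
from h import *
import pickle
S=pickle.load(open("f5.pkl","rb"))
for z in (.0895,.1,.11,.115,.12): print(z,((proj(S,[[.4597,-.3325,z],[.4597,-.322,z]])-[310,100]+.5)*6-.5).round().tolist())
crop(S,340,140,370,165,20,"pics/g9.png")
for z in (.0895,.1,.11,.115,.12): print(z,((proj(S,[[.4597,-.3325,z],[.4597,-.322,z]])-[340,140]+.5)*20-.5).round().tolist())
```

```text
0.0895 [[260.0, 364.0], [253.0, 372.0]]
0.1 [[261.0, 347.0], [254.0, 354.0]]
0.11 [[262.0, 330.0], [255.0, 338.0]]
0.115 [[263.0, 322.0], [256.0, 329.0]]
0.12 [[263.0, 314.0], [256.0, 321.0]]
0.0895 [[267.0, 415.0], [244.0, 440.0]]
0.1 [[271.0, 358.0], [248.0, 382.0]]
0.11 [[275.0, 302.0], [252.0, 327.0]]
0.115 [[277.0, 275.0], [254.0, 299.0]]
0.12 [[279.0, 247.0], [256.0, 271.0]]
```

View pics/g9.png

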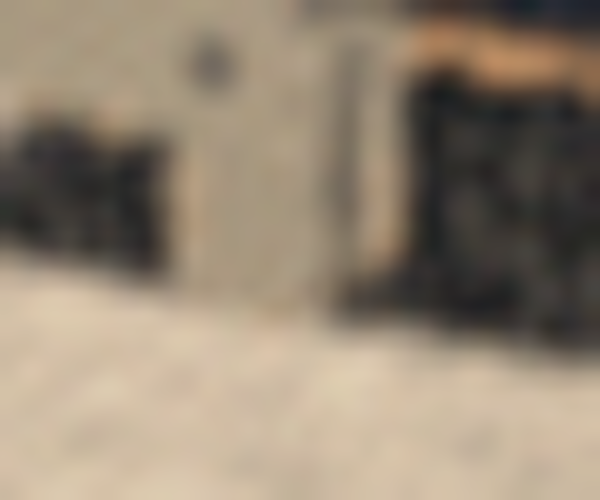

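The grasp slipped off. In the picture the finger ends sit about 22 mm above the reported TCP, so they only touched the top edge of the fin. I'll go lower in small steps and watch the force.

Call:
{"api": "carry_out", "payload": {"deltas": [[0,0,0,0,0,0],[0,0,0,0,0,0],[0,0,0,0,0,0],[0,0,0,0,0,0],[0,0,0,0,0,0]], "hand": 0.5, "newtons": 10}}

```text
t: 4.6
eef_pos: [0.46, -0.3324, 0.0908]
ee_rot: [-0.661, 1.568, -0.757]
force: [0.2, -0.2, 0.1]
width: 0.0349
```

```bash
python3 go.py .459 -.332 .03 -.095
```

```text
t 4.60 p [ 0.46   -0.3324  0.0908] F [ 0.2 -0.2  0.1] w 0.0349 q [-0.28  0.28 -0.38  0.   -0.91 -1.39]
toolx [ 0.002 -0.002 -1.   ] tooly [ 0.095  0.995 -0.002] yaw(of tool y) -0.0953
d [-0.001   0.0004 -0.0608] rot deg [-0.02  0.15  0.12] rows 2
[0.76, 0.01, -0.02, -0.0, 0.02, 0.01]
[0.76, 0.01, -0.01, -0.0, 0.02, 0.01]
```

Call:
{"api": "carry_out", "payload": {"deltas": [[0.7,0.01,-0.02,0,0.02,0.02],[0.7,0,-0.02,0,0.02,0.02],[0,0,0,0,0,0]]}}

```text
t: 4.9
eef_pos: [0.4588, -0.3321, 0.0333]
ee_rot: [1.213, 1.57, 1.117]
force: [-0.5, 0.7, 0.2]
width: 0.0438
```

Call:
{"api": "carry_out", "payload": {"deltas": [[0.1,0,0,0,0,0],[0.1,0,0,0,0,0]]}}

```text
t: 5.1
eef_pos: [0.4593, -0.3325, 0.0259]
ee_rot: [0.703, 1.571, 0.609]
force: [0.1, 1.0, 0.2]
width: 0.0437
```

```bash
python3 - <<'E'
from h import *
from station import arm, cams
import pickle
S=cams.grab_frame("side"); pickle.dump(S,open("f6.pkl","wb"))
crop(S,320,130,380,200,8,"pics/g10.png")
E
python3 go.py .459 -.332 .02 -.095
```

```text
t 5.15 p [ 0.4593 -0.3325  0.0256] F [-0.1  0.4 -0.3] w 0.0435 q [-0.28  0.36 -0.44 -0.   -0.77 -1.38]
toolx [-0.  0. -1.] tooly [0.095 0.996 0.   ] yaw(of tool y) -0.0947
d [-0.0003  0.0005 -0.0056] rot deg [ 0.02 -0.   -0.  ] rows 1
[0.14, 0.01, -0.01, 0.0, -0.0, -0.0]
```

View pics/g10.png

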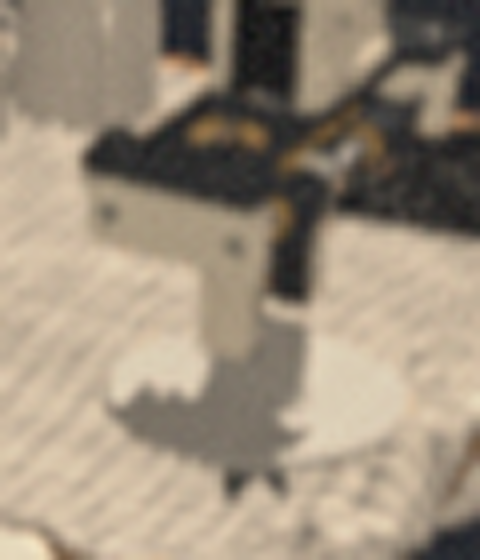

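Call:
{"api": "carry_out", "payload": {"deltas": [[0.12,0,0,0,0,0],[0.12,0,0,0,0,0],[0,0,0,0,0,0]]}}

```text
t: 5.45
eef_pos: [0.4605, -0.3329, 0.017]
ee_rot: [-0.235, 1.568, -0.33]
force: [0.1, -0.6, 0.3]
width: 0.0439
```

Call:
{"api": "carry_out", "payload": {"deltas": [[0.12,0,0,0,0,0],[0.12,0,0,0,0,0],[0,0,0,0,0,0]]}}

```text
t: 5.75
eef_pos: [0.4609, -0.333, 0.0071]
ee_rot: [-0.241, 1.567, -0.335]
force: [0.5, -0.2, 0.3]
width: 0.0437
```

```bash
python3 - <<'E'
from h import *
from station import arm, cams
import pickle
S=cams.grab_frame("side"); pickle.dump(S,open("f7.pkl","wb"))
crop(S,320,130,380,200,8,"pics/g11.png")
E
python3 go.py .459 -.332 .005 -.095
```

```text
t 5.80 p [ 0.461  -0.3331  0.0074] F [ 0.3 -0.2  0.4] w 0.0435 q [-0.28  0.38 -0.46  0.   -0.73 -1.38]
toolx [ 0.004 -0.001 -1.   ] tooly [ 0.094  0.996 -0.001] yaw(of tool y) -0.0943
d [-0.002   0.0011 -0.0024] rot deg [0.04 0.24 0.06] rows 1
[0.06, 0.02, -0.05, 0.01, 0.06, 0.02]
```

View pics/g11.png

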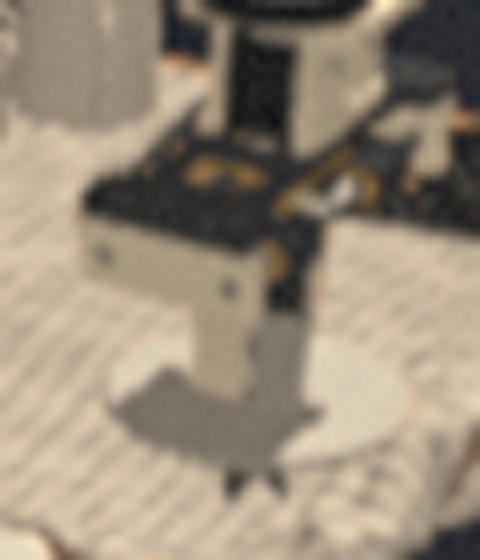

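Call:
{"api": "carry_out", "payload": {"deltas": [[0,0.02,-0.04,0,0.06,0.02],[0,0,0,0,0,0],[0,0,0,0,0,0],[0,0,0,0,0,0],[0,0,0,0,0,0]], "hand": 1, "newtons": 10}}

```text
t: 6.3
eef_pos: [0.4596, -0.3322, 0.0077]
ee_rot: [1.572, 1.571, 1.478]
force: [0.2, -0.3, -0.7]
width: 0.0142
```

Call:
{"api": "carry_out", "payload": {"deltas": [[0,0,0,0,0,0],[0,0,0,0,0,0],[0,0,0,0,0,0]], "newtons": 35}}

```text
t: 6.6
eef_pos: [0.4596, -0.3322, 0.0077]
ee_rot: [1.249, 1.57, 1.155]
force: [0.3, 0.2, -0.0]
width: 0.0138
```

Call:
{"api": "carry_out", "payload": {"deltas": [[-0.2,0,0,0,0,0],[-0.4,0,0,0,0,0],[0,0,0,0,0,0]]}}

```text
t: 6.9
eef_pos: [0.4583, -0.3316, 0.0318]
ee_rot: [2.717, 1.568, 2.622]
force: [0.5, 0.0, -3.8]
width: 0.014
```

```bash
python3 - <<'E'
from h import *
from station import arm, cams
import pickle
S=cams.grab_frame("side"); pickle.dump(S,open("f8.pkl","wb"))
crop(S,320,130,380,200,8,"pics/g12.png")
E
python3 go.py
```

```text
t 6.95 p [ 0.4576 -0.3312  0.0307] F [ 0.3  0.3 -4.7] w 0.0137 q [-0.28  0.35 -0.44 -0.   -0.79 -1.38]
toolx [-0.004  0.002 -1.   ] tooly [0.095 0.995 0.002] yaw(of tool y) -0.0953
```

View pics/g12.png

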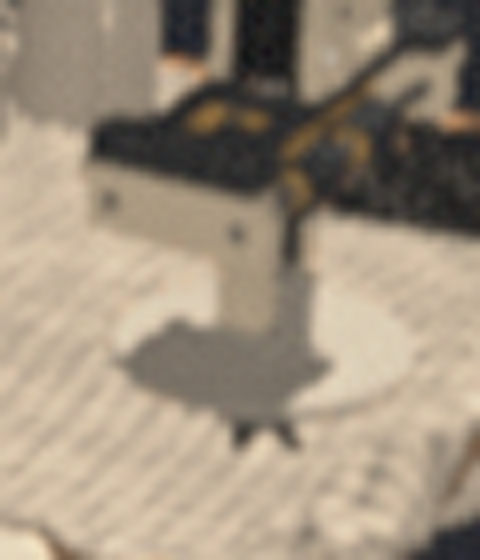

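Call:
{"api": "carry_out", "payload": {"deltas": [[-0.9,0,0,0,0.03,-0.02],[-0.9,0,0,0,0.03,-0.02],[-0.9,0,0,0,0,0],[-0.6,0,0,0,0,0]]}}

```text
t: 7.35
eef_pos: [0.4536, -0.3291, 0.1595]
ee_rot: [2.958, 1.548, 2.861]
force: [0.2, -0.1, -2.9]
width: 0.0137
```

```bash
python3 go.py .515 .40 .17 -.12 .038
```

```text
t 7.35 p [ 0.4536 -0.3291  0.1595] F [ 0.2 -0.1 -2.9] w 0.0137 q [-0.28  0.22 -0.28 -0.   -1.09 -1.39]
toolx [-0.022  0.006 -1.   ] tooly [0.097 0.995 0.004] yaw(of tool y) -0.0972
d [0.0614 0.7291 0.0105] rot deg [ 1.31 -1.27 -0.22] rows 20
[-0.01, 0.91, -0.01, 0.02, -0.02, -0.0]
[-0.01, 0.91, -0.01, 0.02, -0.02, -0.0]
[-0.01, 0.91, -0.01, 0.02, -0.02, -0.0]
[-0.01, 0.91, -0.02, 0.02, -0.02, -0.0]
[-0.01, 0.91, -0.02, 0.02, -0.02, -0.0]
[-0.01, 0.91, -0.02, 0.02, -0.02, -0.0]
[-0.01, 0.91, -0.02, 0.02, -0.02, -0.0]
[-0.01, 0.91, -0.02, 0.02, -0.02, -0.0]
[-0.01, 0.91, -0.02, 0.02, -0.02, -0.0]
[-0.01, 0.91, -0.02, 0.02, -0.02, -0.0]
[-0.01, 0.91, -0.02, 0.02, -0.02, -0.0]
[-0.01, 0.91, -0.02, 0.02, -0.02, -0.0]
[-0.01, 0.91, -0.02, 0.02, -0.02, -0.0]
[-0.01, 0.91, -0.03, 0.02, -0.02, -0.0]
[-0.01, 0.91, -0.03, 0.02, -0.02, -0.0]
[-0.01, 0.91, -0.03, 0.02, -0.02, -0.0]
[-0.01, 0.91, -0.03, 0.02, -0.02, -0.0]
[-0.01, 0.91, -0.03, 0.02, -0.02, -0.0]
[-0.01, 0.91, -0.03, 0.02, -0.02, -0.0]
[-0.01, 0.91, -0.03, 0.02, -0.02, -0.0]
```

Call:
{"api": "carry_out", "payload": {"deltas": [[-0.1,0.5,-0.01,0.02,-0.05,0],[-0.1,0.8,-0.01,0.02,-0.05,0],[0,0.9,-0.02,0.02,-0.05,0],[0,0.9,-0.02,0.02,-0.05,0],[0,0.9,-0.02,0.02,-0.05,0]]}}

```text
t: 7.85
eef_pos: [0.467, -0.1682, 0.1688]
ee_rot: [1.892, 1.567, 1.78]
force: [0.9, 0.8, -3.0]
width: 0.0136
```

Call:
{"api": "carry_out", "payload": {"deltas": [[0,0.9,-0.02,0.02,0,0],[0,0.9,-0.02,0.02,0,0],[0,0.9,-0.02,0.02,0,0],[0,0.9,-0.02,0.02,0,0],[0,0.9,-0.02,0.02,0,0]]}}

```text
t: 8.35
eef_pos: [0.48, 0.0185, 0.1662]
ee_rot: [2.439, 1.563, 2.318]
force: [1.4, -0.0, -4.0]
width: 0.0133
```

```bash
python3 go.py .515 .40 .17 -.12 .038|head -5
```

```text
t 8.35 p [0.48   0.0185 0.1662] F [ 1.4 -0.  -4. ] w 0.0133 q [ 0.44  0.07 -0.45 -0.01 -1.06 -2.13]
toolx [-0.005  0.005 -1.   ] tooly [0.121 0.993 0.005] yaw(of tool y) -0.121
d [0.035  0.3815 0.0038] rot deg [-0.06 -0.33 -0.28] rows 11
[-0.0, 0.87, -0.03, -0.0, -0.01, -0.01]
[-0.0, 0.87, -0.03, -0.0, -0.01, -0.01]
```

Call:
{"api": "carry_out", "payload": {"deltas": [[0,0.9,-0.03,0,-0.02,-0.01],[0,0.9,-0.03,0,-0.02,-0.01],[0,0.9,-0.03,0,0,-0.01],[0,0.9,-0.03,0,0,0],[0,0.9,-0.03,0,0,0]]}}

```text
t: 8.85
eef_pos: [0.4922, 0.205, 0.1631]
ee_rot: [2.978, 1.563, 2.857]
force: [0.8, 0.0, -2.6]
width: 0.0136
```

Call:
{"api": "carry_out", "payload": {"deltas": [[0,0.9,-0.03,0,0,0],[0,0.9,-0.03,0,0,0],[0,0.9,-0.03,0,0,0],[0,0.7,0,0,0,0],[0,0.4,0,0,0,0]]}}

```text
t: 9.35
eef_pos: [0.5038, 0.3639, 0.1576]
ee_rot: [-2.925, 1.558, -3.045]
force: [-0.9, -0.2, -3.7]
width: 0.0136
```

Call:
{"api": "carry_out", "payload": {"deltas": [[0,0,0,0,0,0],[0,0,0,0,0,0]]}}

```text
t: 9.55
eef_pos: [0.5028, 0.365, 0.1551]
ee_rot: [-2.791, 1.555, -2.909]
force: [-0.7, -0.1, -3.6]
width: 0.0141
```

```bash
python3 - <<'E'
from h import *
from station import arm, cams
import pickle
print(arm.get_state()["eef_pos"])
S=cams.grab_frame("side");T=cams.grab_frame("top"); pickle.dump((S,T),open("f9.pkl","wb"))
crop(S,150,190,290,340,5,"pics/k0.png"); crop(T,80,160,200,270,6,"pics/k1.png")
E
python3 go.py .5155 .4148 .16 -.12 .038
```

```text
[0.50283899 0.3649649  0.15514345]
t 9.65 p [0.503  0.3645 0.1556] F [-0.6  0.8 -3.1] w 0.0134 q [ 0.93  0.31 -0.16 -0.01 -1.11 -2.62]
toolx [-0.015 -0.003 -1.   ] tooly [ 0.118  0.993 -0.005] yaw(of tool y) -0.1188
d [0.0125 0.0503 0.0044] rot deg [ 0.07 -0.85  0.29] rows 2
[-0.06, 0.64, 0.08, 0.01, -0.11, 0.04]
[-0.06, 0.64, 0.08, 0.01, -0.11, 0.04]
```

View pics/k0.png

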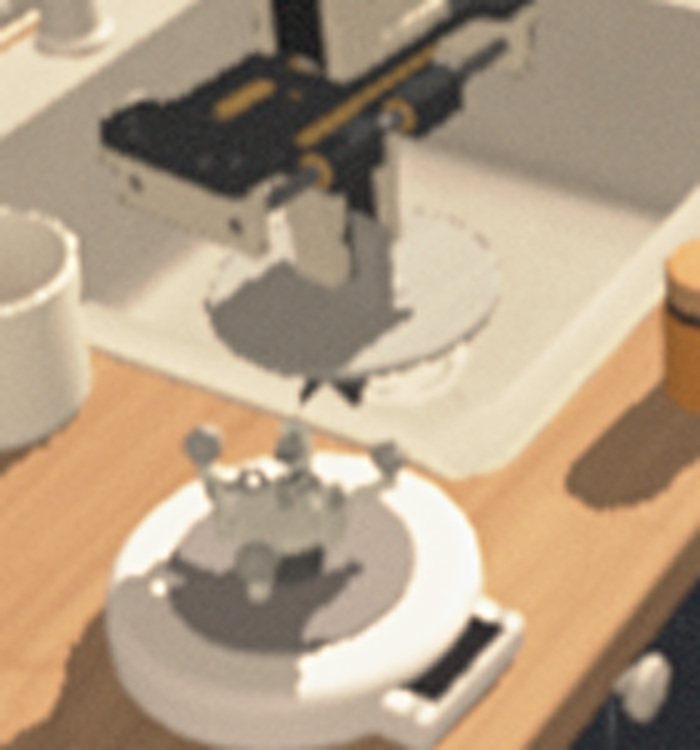

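View pics/k1.png

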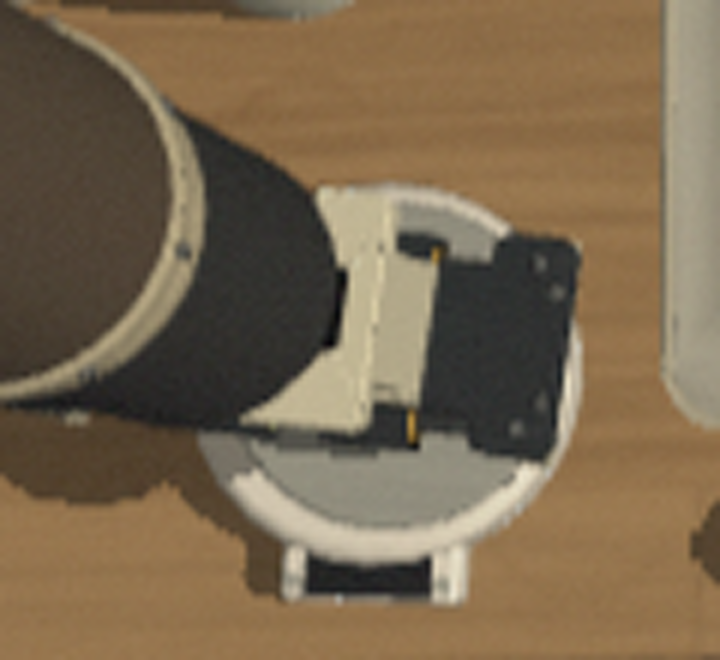

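Call:
{"api": "carry_out", "payload": {"deltas": [[0,0.6,0.08,0,-0.12,0.04],[0.1,0.5,0.08,0,-0.1,0.04],[0.15,0.1,0,0,0,0],[0,0,0,0,0,0]]}}

```text
t: 10.05
eef_pos: [0.5158, 0.4096, 0.1454]
ee_rot: [0.836, 1.569, 0.714]
force: [0.4, -0.3, -4.3]
width: 0.0134
```

```bash
python3 go.py .5155 .4148 .145 -.12 .038
```

```text
t 10.05 p [0.5158 0.4096 0.1454] F [ 0.4 -0.3 -4.3] w 0.0134 q [ 0.97  0.37 -0.1   0.   -1.1  -2.66]
toolx [ 0.001  0.001 -1.   ] tooly [0.122 0.993 0.001] yaw(of tool y) -0.1223
d [-0.0003  0.0052 -0.0004] rot deg [-0.13  0.05 -0.06] rows 1
[0.01, 0.13, -0.02, -0.03, 0.01, -0.01]
```

Call:
{"api": "carry_out", "payload": {"deltas": [[0.1,0.13,-0.02,0,0,0],[0,0,0,0,0,0],[0,0,0,0,0,0]]}}

```text
t: 10.35
eef_pos: [0.5154, 0.4138, 0.1408]
ee_rot: [-1.135, 1.571, -1.259]
force: [-0.3, 0.6, -3.8]
width: 0.0137
```

```bash
python3 - <<'E'
from h import *
from station import arm, cams
import pickle
print(arm.get_state()["eef_pos"])
S=cams.grab_frame("side");T=cams.grab_frame("top"); pickle.dump((S,T),open("f10.pkl","wb"))
crop(S,160,210,270,330,6,"pics/k2.png"); crop(T,90,170,190,270,7,"pics/k3.png")
E
python3 go.py .5155 .4148 .13 -.12 .038
```

```text
[0.5153617  0.41378367 0.1407785 ]
t 10.45 p [0.5153 0.4138 0.1408] F [ 0.3  0.4 -3.6] w 0.0137 q [ 0.97  0.38 -0.1   0.   -1.09 -2.67]
toolx [ 0. -0. -1.] tooly [ 0.123  0.992 -0.   ] yaw(of tool y) -0.1232
d [ 0.0002  0.001  -0.0108] rot deg [-0.18  0.    0.  ] rows 1
[0.27, 0.03, 0.0, -0.05, 0.0, 0.0]
```

View pics/k2.png

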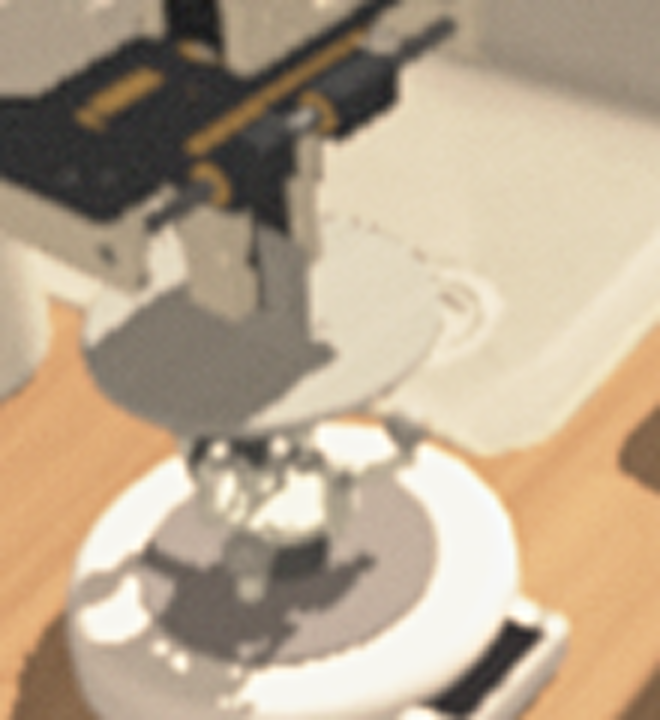

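View pics/k3.png

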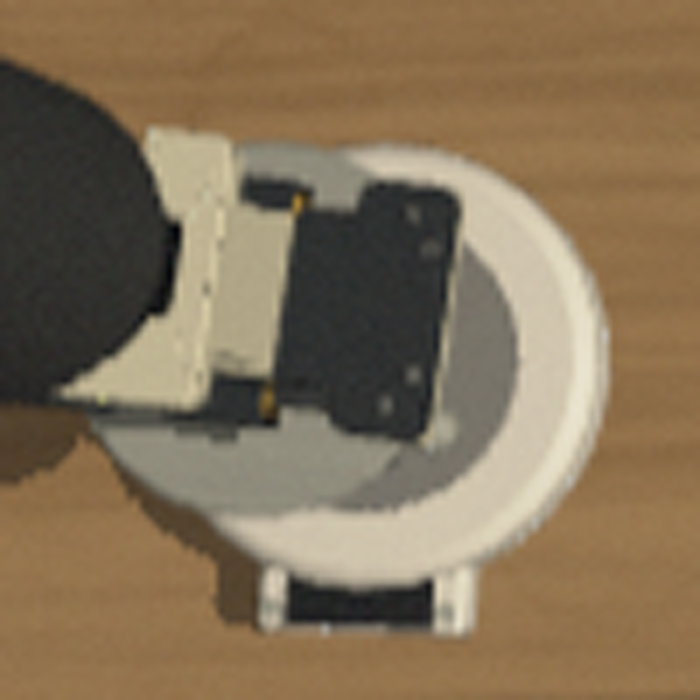

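```bash
cat > ov.py <<'E'
import sys; from h import *; import pickle
def ov(f,p,yaw,name,box,k):
    u0,v0,u1,v1=box
    im=cv2.resize(f["pixels"][v0:v1,u0:u1,::-1],None,fx=k,fy=k,interpolation=cv2.INTER_CUBIC)
    c,s=np.cos(yaw),np.sin(yaw); R=np.array([[c,-s,0],[s,c,0],[0,0,1]])
    def pl(L,col):
        q=(proj(f,np.array(L)@R.T+p)-[u0,v0]+.5)*k-.5
        cv2.polylines(im,[np.round(q*8).astype(int)],False,col,1,cv2.LINE_AA,3)
    t=np.linspace(0,2*np.pi,90)
    pl(np.c_[.065*np.cos(t),.065*np.sin(t),0*t+.022],(0,0,255)); pl(np.c_[.065*np.cos(t),.065*np.sin(t),0*t+.016],(0,255,255))
    pl([[a*.02,b*.007,.057] for a,b in((1,1),(1,-1),(-1,-1),(-1,1),(1,1))],(0,255,0))
    for an in np.radians([0,120,-120]):
        ca,sa=np.cos(an),np.sin(an)
        for r in(.039,.061): pl([[r*ca-w*sa,r*sa+w*ca,z] for w,z in((-.014,.016),(-.014,0),(-.011,0),(0,.0131),(.011,0),(.014,0),(.014,.016))],(255,0,0))
    cv2.imwrite(name,im)
E
python3 - <<'E'
from ov import *
S,T=pickle.load(open("f10.pkl","rb"))
p=np.array([.5154,.4138,.1408-.0077])
ov(S,p,-.123,"pics/k4.png",(160,210,270,330),6); ov(T,p,-.123,"pics/k5.png",(90,170,190,270),7)
E
```

```text
(no output)
```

View pics/k4.png

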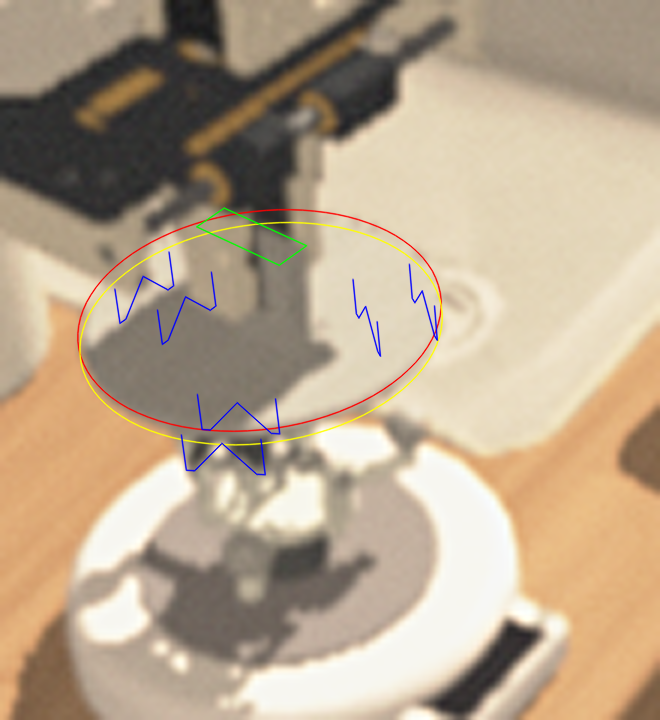

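View pics/k5.png

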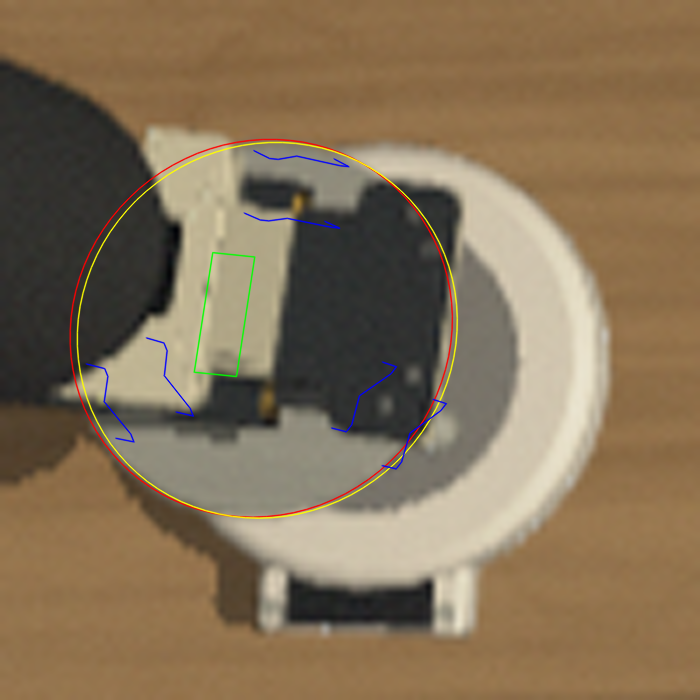

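Call:
{"api": "carry_out", "payload": {"deltas": [[0.3,0.03,0,-0.03,0,0],[0.25,0,0,0,0,0],[0,0,0,0,0,0]]}}

```text
t: 10.75
eef_pos: [0.5155, 0.4148, 0.1174]
ee_rot: [1.332, 1.57, 1.211]
force: [-1.2, -0.2, -3.3]
width: 0.0137
```

```bash
python3 go.py .5155 .4148 .108 -.12 .038
```

```text
t 10.75 p [0.5155 0.4148 0.1174] F [-1.2 -0.2 -3.3] w 0.0137 q [ 0.97  0.4  -0.13 -0.   -1.05 -2.66]
toolx [ 0.     0.001 -1.   ] tooly [0.121 0.993 0.001] yaw(of tool y) -0.1214
d [ 0.      0.     -0.0094] rot deg [-0.08  0.01 -0.05] rows 1
[0.23, 0.0, 0.0, -0.02, 0.0, -0.01]
```

Call:
{"api": "carry_out", "payload": {"deltas": [[0.08,0,0,0,0,0],[0.06,0,0,0,0,0],[0,0,0,0,0,0]]}}

```text
t: 11.05
eef_pos: [0.5154, 0.4144, 0.1106]
ee_rot: [-2.136, 1.57, -2.257]
force: [-0.4, -0.8, -2.7]
width: 0.0139
```

Run:
```python
from ov import *
from station import arm, cams
s=arm.get_state(); print(s["eef_pos"],s["force"])
S=cams.grab_frame("side");T=cams.grab_frame("top"); pickle.dump((S,T),open("f11.pkl","wb"))
crop(S,165,240,265,320,8,"pics/k6.png")
p=np.array(s["eef_pos"])-[0,0,.0077]; ov(S,p,-.121,"pics/k7.png",(165,240,265,320),8)
```

```text
[0.51536721 0.41441021 0.11055428] [-0.35866521 -0.80564552 -2.65819958]
```

View pics/k6.png

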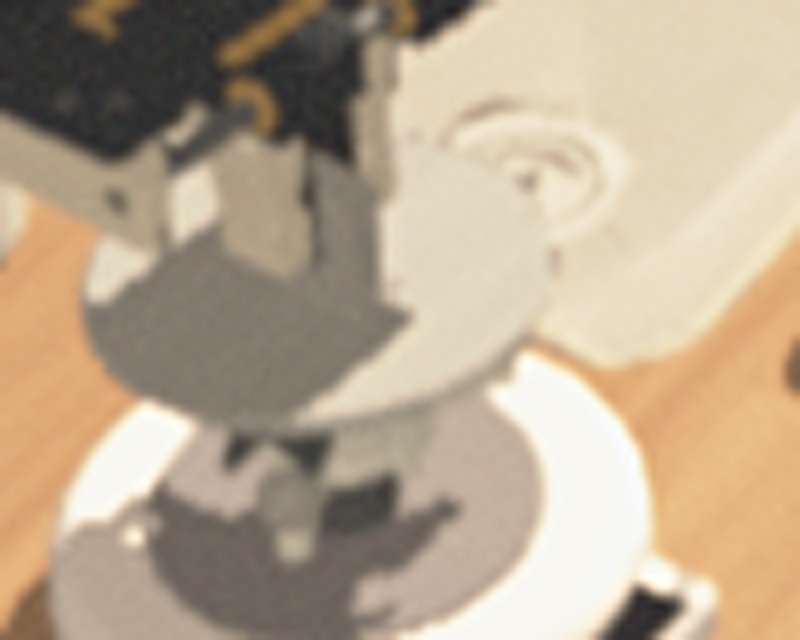

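View pics/k7.png

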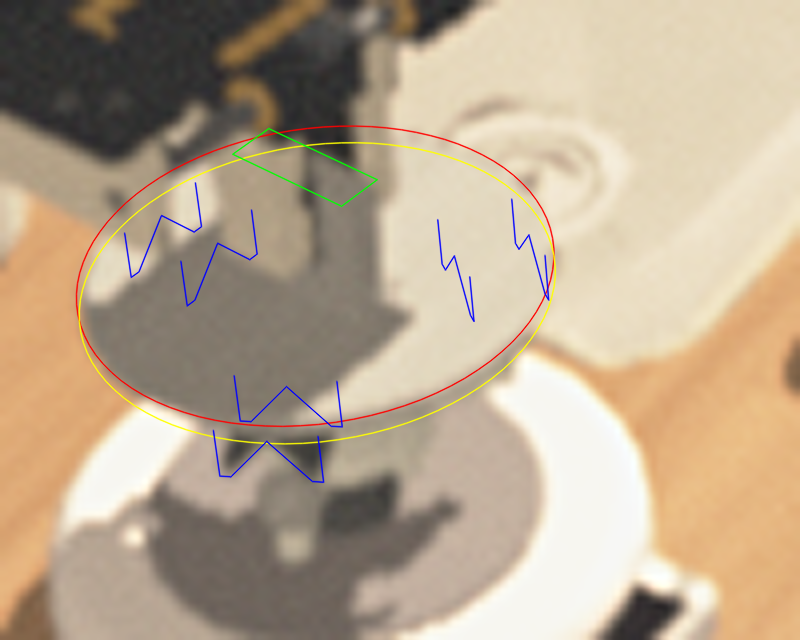

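Call:
{"api": "carry_out", "payload": {"deltas": [[0.05,0,0,0,0,0],[0.05,0.01,0,0,0,0],[0,0,0,0,0,0]]}}

```text
t: 11.45
eef_pos: [0.5158, 0.4153, 0.1074]
ee_rot: [0.988, 1.569, 0.866]
force: [0.4, 0.1, -4.1]
width: 0.0137
```

Call:
{"api": "carry_out", "payload": {"deltas": [[0.04,0,0,0,0,0],[0.03,0,0,0,0,0],[0,0,0,0,0,0]]}}

```text
t: 11.75
eef_pos: [0.5159, 0.4154, 0.1045]
ee_rot: [0.994, 1.569, 0.873]
force: [-0.4, -0.1, -3.1]
width: 0.014
```

Call:
{"api": "carry_out", "payload": {"deltas": [[0.03,0,0,0,0,0],[0.03,0,0,0,0,0],[0,0,0,0,0,0]]}}

```text
t: 12.05
eef_pos: [0.5159, 0.4155, 0.1019]
ee_rot: [0.999, 1.569, 0.877]
force: [0.8, -0.2, -3.5]
width: 0.0138
```

Call:
{"api": "carry_out", "payload": {"deltas": [[0.03,0,0,0,0,0],[0,0,0,0,0,0]]}}

```text
t: 12.25
eef_pos: [0.5159, 0.4154, 0.1006]
ee_rot: [0.953, 1.569, 0.832]
force: [-0.3, -0.3, -3.3]
width: 0.0138
```

Call:
{"api": "carry_out", "payload": {"deltas": [[0.03,0,0,0,0,0],[0,0,0,0,0,0]]}}

```text
t: 12.45
eef_pos: [0.5158, 0.4152, 0.0997]
ee_rot: [0.825, 1.57, 0.704]
force: [-1.3, -0.7, -2.1]
width: 0.0134
```

Call:
{"api": "carry_out", "payload": {"deltas": [[0.03,0,0,0,0,0],[0,0,0,0,0,0]]}}

```text
t: 12.65
eef_pos: [0.516, 0.4152, 0.099]
ee_rot: [0.759, 1.569, 0.638]
force: [-1.6, -0.8, -0.8]
width: 0.0137
```

Call:
{"api": "carry_out", "payload": {"deltas": [[0.03,0,0,0,0,0],[0,0,0,0,0,0]]}}

```text
t: 12.85
eef_pos: [0.5161, 0.4153, 0.0984]
ee_rot: [0.743, 1.568, 0.622]
force: [-1.0, -1.6, 0.2]
width: 0.0141
```

Call:
{"api": "carry_out", "payload": {"deltas": [[0.05,-0.015,-0.01,0,0,0],[0,0,0,0,0,0]]}}

```text
t: 13.05
eef_pos: [0.5161, 0.4152, 0.0972]
ee_rot: [0.796, 1.567, 0.676]
force: [-2.4, -0.9, 1.1]
width: 0.0135
```

Call:
{"api": "carry_out", "payload": {"deltas": [[0.05,-0.01,-0.01,0,0,0],[0,0,0,0,0,0]]}}

```text
t: 13.25
eef_pos: [0.5161, 0.4153, 0.0964]
ee_rot: [0.776, 1.565, 0.656]
force: [-2.9, -0.9, 3.2]
width: 0.0136
```

```bash
python3 go.py .5155 .4145 .096 -.12
python3 - <<'E'
from ov import *
from station import arm, cams
s=arm.get_state(); print(s["eef_pos"],s["force"],s["moment"])
S=cams.grab_frame("side");T=cams.grab_frame("top"); pickle.dump((S,T),open("f12.pkl","wb"))
crop(S,165,240,265,320,8,"pics/k8.png")
crop(T,90,170,190,270,7,"pics/k9.png")
print(arm.get_state()["force"])
E
```

```text
t 13.25 p [0.5161 0.4153 0.0964] F [-2.9 -0.9  3.2] w 0.0136 q [ 0.97  0.41 -0.16  0.   -1.   -2.66]
toolx [ 0.005  0.004 -1.   ] tooly [0.12  0.993 0.004] yaw(of tool y) -0.1198
d [-0.0006 -0.0008 -0.0004] rot deg [ 0.01  0.24 -0.24] rows 1
[0.01, -0.02, -0.01, 0.0, 0.06, -0.06]
[0.51614954 0.4153132  0.09636003] [-2.87898804 -0.94889265  3.22551614] [-0.64216898  1.11251257 -0.039641  ]
[-2.83790794 -0.81318149  4.0181617 ]
```

View pics/k8.png

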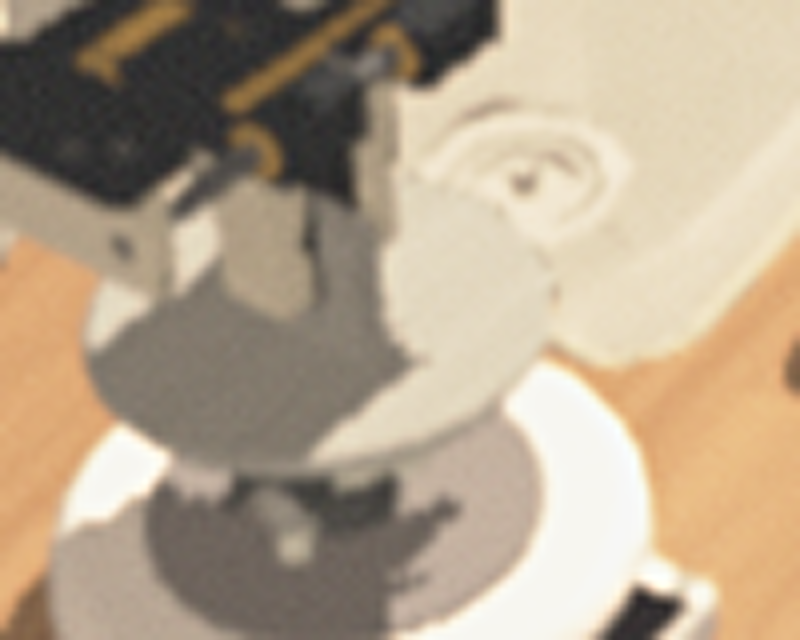

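View pics/k9.png

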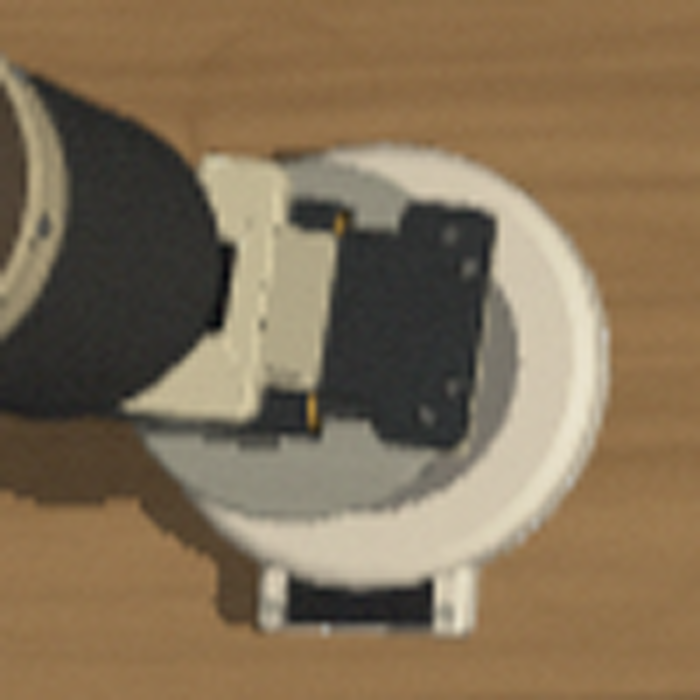

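Call:
{"api": "carry_out", "payload": {"deltas": [[0.04,-0.03,-0.05,0,0.06,-0.06],[0,0,0,0,0,0]]}}

```text
t: 13.55
eef_pos: [0.5159, 0.4153, 0.0963]
ee_rot: [0.617, 1.567, 0.498]
force: [-1.5, -2.3, 3.6]
width: 0.0142
```

```bash
python3 go.py .5155 .4145 .096 -.12|head -3
```

```text
t 13.55 p [0.5159 0.4153 0.0963] F [-1.5 -2.3  3.6] w 0.0142 q [ 0.97  0.41 -0.16  0.   -1.   -2.66]
toolx [ 0.004  0.002 -1.   ] tooly [0.119 0.993 0.002] yaw(of tool y) -0.1191
d [-0.0004 -0.0008 -0.0003] rot deg [ 0.05  0.19 -0.14] rows 1
```

Call:
{"api": "carry_out", "payload": {"deltas": [[0.07,-0.04,-0.04,0,0.1,-0.07]]}}

```text
t: 13.65
eef_pos: [0.5156, 0.4151, 0.0949]
ee_rot: [2.685, 1.57, 2.566]
force: [1.7, 0.1, 8.8]
width: 0.0137
```

Call:
{"api": "carry_out", "payload": {"deltas": [[0.07,-0.03,-0.03,0,0.05,-0.03]]}}

```text
t: 13.75
eef_pos: [0.5153, 0.4149, 0.0927]
ee_rot: [3.102, 1.568, 2.984]
force: [1.1, -0.3, 4.9]
width: 0.0139
```

Call:
{"api": "carry_out", "payload": {"deltas": [[0,0,0,0,0,0]]}}

```text
t: 13.85
eef_pos: [0.5154, 0.4149, 0.0926]
ee_rot: [3.122, 1.568, 3.003]
force: [-1.4, -1.8, 2.7]
width: 0.0139
```

Run:
```python
from ov import *
from station import arm, cams
s=arm.get_state(); print(s["eef_pos"],s["force"],s["moment"])
S=cams.grab_frame("side");T=cams.grab_frame("top"); pickle.dump((S,T),open("f13.pkl","wb"))
crop(S,165,240,265,320,8,"pics/m0.png")
```

```text
[0.51544608 0.41487886 0.09263341] [-1.37052143 -1.80172757  2.71003513] [-0.89186271  0.40327175 -0.10273903]
```

View pics/m0.png

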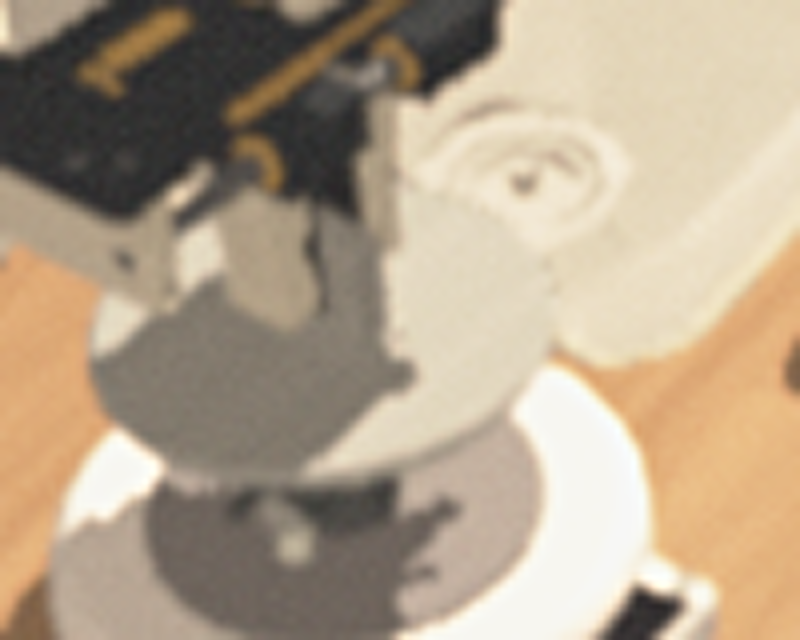

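Call:
{"api": "carry_out", "payload": {"deltas": [[0.05,-0.02,-0.02,0,0,0]]}}

```text
t: 14.05
eef_pos: [0.5153, 0.4148, 0.0915]
ee_rot: [2.217, 1.569, 2.099]
force: [-0.1, 0.2, 12.4]
width: 0.0141
```

Call:
{"api": "carry_out", "payload": {"deltas": [[0,0,0,0,0,0]]}}

```text
t: 14.15
eef_pos: [0.5154, 0.4148, 0.0921]
ee_rot: [1.848, 1.569, 1.731]
force: [-3.6, -1.5, 5.7]
width: 0.0136
```

Call:
{"api": "carry_out", "payload": {"deltas": [[0,0,0,0,0,0],[0,0,0,0,0,0],[0,0,0,0,0,0]], "hand": 0.6, "newtons": 10}}

```text
t: 14.45
eef_pos: [0.5145, 0.4145, 0.0907]
ee_rot: [2.824, 1.569, 2.706]
force: [0.4, 0.3, 0.0]
width: 0.0316
```

```bash
python3 go.py .5155 .4145 .0921 -.12|head -3;python3 - <<'E'
from ov import *
from station import arm, cams
s=arm.get_state(); print(s["force"],s["moment"])
S=cams.grab_frame("side");T=cams.grab_frame("top"); pickle.dump((S,T),open("f14.pkl","wb"))
crop(S,165,240,265,320,8,"pics/m1.png")
E
```

```text
t 14.45 p [0.5145 0.4145 0.0907] F [0.4 0.3 0. ] w 0.0316 q [ 0.97  0.42 -0.16 -0.   -0.99 -2.66]
toolx [-0.002  0.001 -1.   ] tooly [0.118 0.993 0.001] yaw(of tool y) -0.1178
d [ 0.001  -0.      0.0014] rot deg [ 0.13 -0.12 -0.04] rows 1
[0.39331555 0.31887753 0.04799696] [-0.01476603 -0.04786342  0.08332593]
```

View pics/m1.png

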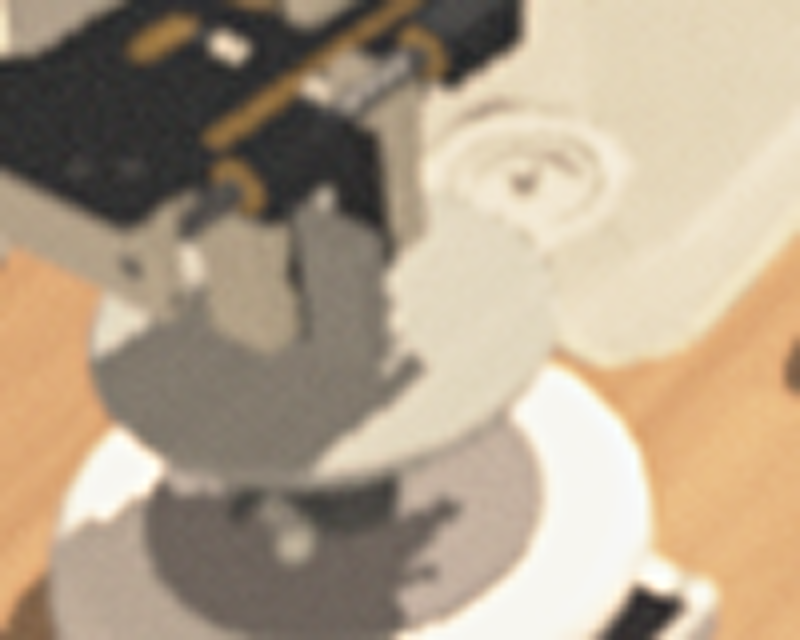

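Call:
{"api": "carry_out", "payload": {"deltas": [[-0.3,0,0.02,0,0,0],[-0.6,0,0,0,0,0],[-0.9,0,0,0,0,0],[-0.9,0,0,0,0,0],[-0.9,0,0,0,0,0]]}}

```text
t: 15.05
eef_pos: [0.5137, 0.4117, 0.2353]
ee_rot: [-2.303, 1.558, -2.422]
force: [0.6, 0.3, -0.3]
width: 0.0351
```

Call:
{"api": "carry_out", "payload": {"deltas": [[-0.8,-0.9,0,0,0,0],[-0.5,-0.9,0,0,0,0],[0,-0.9,0,0,0,0],[0,-0.9,0,0,0,0],[0,-0.9,0,0,0,0]]}}

```text
t: 15.55
eef_pos: [0.4949, 0.2326, 0.3012]
ee_rot: [0.41, 1.569, 0.296]
force: [0.3, -0.0, -0.3]
width: 0.035
```

Run:
```python
from ov import *
from station import arm, cams
s=arm.get_state(); print(s["eef_pos"],s["force"],s["width"])
S=cams.grab_frame("side");T=cams.grab_frame("top"); pickle.dump((S,T),open("f15.pkl","wb"))
crop(S,160,240,270,330,7,"pics/m2.png");crop(T,95,180,195,270,7,"pics/m3.png")
p=np.array([.5155,.4148,.0868])
ov(S,p,-.118,"pics/m4.png",(160,240,270,330),7); ov(T,p,-.118,"pics/m5.png",(95,180,195,270),7)
```

```text
[0.49492003 0.23264165 0.30122783] [ 0.28394957 -0.03853013 -0.27115694] 0.03503235027061856
```

View pics/m2.png

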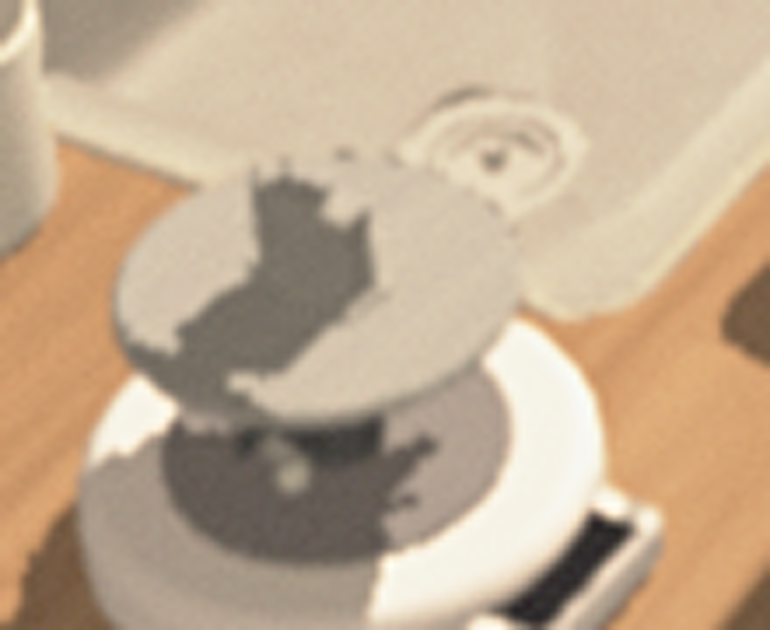

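View pics/m4.png

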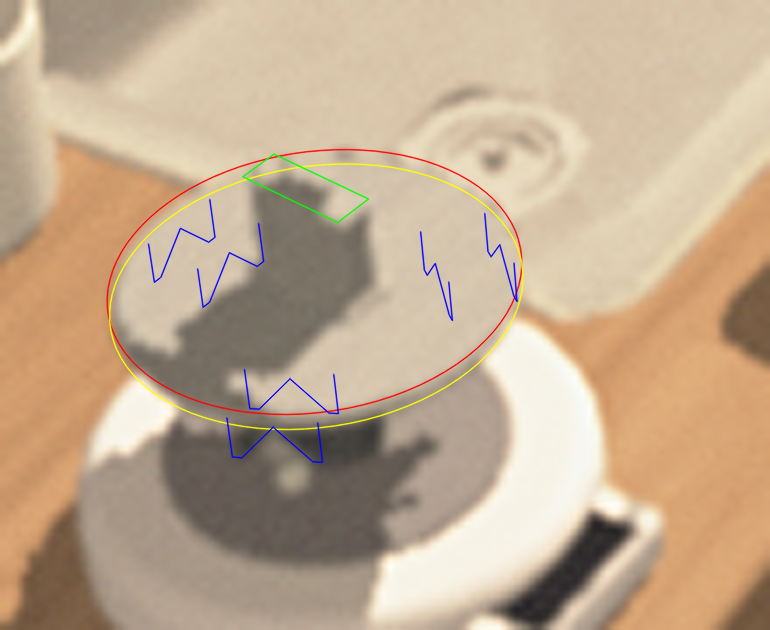

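View pics/m5.png

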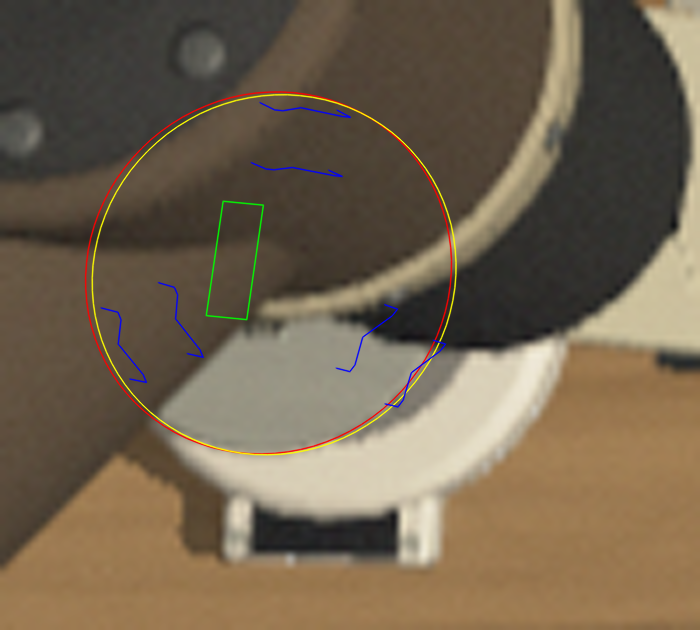

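The plate matches the home pose to within about 1 px in both views, and it's level. As insurance I'll give one gentle press on the fin top with closed fingers, so the plate is free to turn.

```bash
python3 go.py .5152 .4147 .16 -.118 .038
```

```text
t 15.65 p [0.4946 0.2306 0.3022] F [1.  0.5 0.1] w 0.0350 q [ 0.8   0.09 -0.11  0.   -1.37 -2.48]
toolx [ 0.002  0.001 -1.   ] tooly [0.116 0.993 0.001] yaw(of tool y) -0.1159
d [ 0.0206  0.1841 -0.1422] rot deg [ 0.12  0.13 -0.07] rows 7
[0.51, 0.66, -0.0, 0.0, 0.0, -0.0]
[0.51, 0.66, -0.0, 0.0, 0.0, -0.0]
[0.51, 0.66, -0.0, 0.0, 0.0, -0.0]
[0.51, 0.66, -0.0, 0.0, 0.0, -0.0]
[0.51, 0.66, -0.0, 0.0, 0.0, -0.0]
[0.51, 0.66, -0.0, 0.0, 0.0, -0.0]
[0.51, 0.66, -0.0, 0.0, 0.0, -0.0]
```

Call:
{"api": "carry_out", "payload": {"deltas": [[0,0.9,0,0,0,0],[0.2,0.9,0,0,0,0],[0.6,0.9,0,0,0,0],[0.7,0.9,0,0,0,0],[0.8,0.9,0,0,0,0]], "hand": 1, "newtons": 20}}

```text
t: 16.15
eef_pos: [0.5206, 0.413, 0.2229]
ee_rot: [0.857, 1.548, 0.734]
force: [-0.2, 0.6, 0.5]
width: 0.0023
```

Call:
{"api": "carry_out", "payload": {"deltas": [[0,0,0,0,0,0],[0,0,0,0,0,0]]}}

```text
t: 16.35
eef_pos: [0.5189, 0.416, 0.217]
ee_rot: [0.792, 1.556, 0.672]
force: [-0.3, -0.1, 1.1]
width: 0.0006
```

```bash
python3 go.py .5152 .4147 .14 -.118 .038
```

```text
t 16.35 p [0.5189 0.416  0.217 ] F [-0.3 -0.1  1.1] w 0.0006 q [ 0.97  0.32 -0.    0.   -1.23 -2.66]
toolx [ 0.011  0.009 -1.   ] tooly [0.119 0.993 0.01 ] yaw(of tool y) -0.1198
d [-0.0037 -0.0013 -0.077 ] rot deg [-0.1   0.58 -0.59] rows 3
[0.64, -0.02, -0.04, -0.01, 0.05, -0.05]
[0.64, -0.02, -0.03, -0.01, 0.05, -0.05]
[0.64, -0.02, -0.03, -0.01, 0.05, -0.05]
```

Call:
{"api": "carry_out", "payload": {"deltas": [[0.6,-0.02,-0.04,0,0.1,-0.1],[0.6,-0.02,-0.03,0,0.05,-0.05],[0.5,0,0,0,0,0],[0,0,0,0,0,0],[0,0,0,0,0,0]]}}

```text
t: 16.85
eef_pos: [0.5187, 0.4149, 0.1552]
ee_rot: [0.93, 1.563, 0.81]
force: [0.9, -0.1, 0.5]
width: 0.0005
```

```bash
python3 go.py .5152 .4147 .13 -.118 .038
python3 - <<'E'
from ov import *
from station import arm, cams
S=cams.grab_frame("side")
crop(S,160,220,270,320,7,"pics/m6.png")
E
```

```text
t 16.85 p [0.5187 0.4149 0.1552] F [ 0.9 -0.1  0.5] w 0.0005 q [ 0.97  0.37 -0.08  0.   -1.11 -2.66]
toolx [ 0.006  0.006 -1.   ] tooly [0.12  0.993 0.007] yaw(of tool y) -0.1205
d [-0.0035 -0.0002 -0.0252] rot deg [-0.14  0.28 -0.38] rows 1
[0.63, -0.02, -0.09, -0.04, 0.07, -0.09]
```

View pics/m6.png

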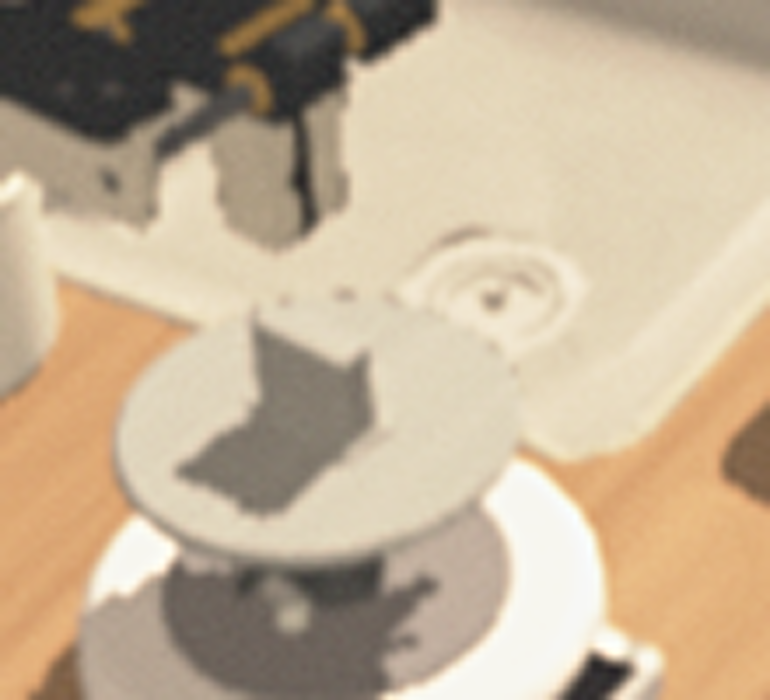

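Call:
{"api": "carry_out", "payload": {"deltas": [[0.4,-0.02,-0.1,0,0.1,-0.12],[0.15,0,-0.02,0,0.05,0],[0,0,0,0,0,0]]}}

```text
t: 17.2
eef_pos: [0.5147, 0.4157, 0.1359]
ee_rot: [2.473, 1.566, 2.353]
force: [-0.1, -0.3, 0.9]
width: 0.0005
```

Call:
{"api": "carry_out", "payload": {"deltas": [[0.08,0,0,0,0,0],[0,0,0,0,0,0]]}}

```text
t: 17.4
eef_pos: [0.5149, 0.4158, 0.1329]
ee_rot: [2.371, 1.566, 2.251]
force: [0.1, -0.3, 0.8]
width: 0.0006
```

Call:
{"api": "carry_out", "payload": {"deltas": [[0.05,0,0,0,0,0],[0,0,0,0,0,0]]}}

```text
t: 17.6
eef_pos: [0.5151, 0.416, 0.131]
ee_rot: [2.256, 1.566, 2.135]
force: [-0.7, 0.2, 0.1]
width: 0.0004
```

Call:
{"api": "carry_out", "payload": {"deltas": [[0.06,-0.02,0,0,0,0],[0.06,-0.01,0,0,0,0],[0,0,0,0,0,0]]}}

```text
t: 17.9
eef_pos: [0.5149, 0.4148, 0.126]
ee_rot: [2.189, 1.566, 2.068]
force: [-0.0, -0.8, 0.8]
width: 0.0005
```

Call:
{"api": "carry_out", "payload": {"deltas": [[0.04,0,0,0,0,0],[0,0,0,0,0,0]]}}

```text
t: 18.1
eef_pos: [0.515, 0.4148, 0.1243]
ee_rot: [2.196, 1.566, 2.075]
force: [0.3, -0.3, -0.5]
width: 0.0005
```

Call:
{"api": "carry_out", "payload": {"deltas": [[0.04,0,0,0,0,0],[0,0,0,0,0,0]]}}

```text
t: 18.3
eef_pos: [0.515, 0.4148, 0.1225]
ee_rot: [2.193, 1.566, 2.072]
force: [0.3, 0.1, -0.4]
width: 0.0005
```

Call:
{"api": "carry_out", "payload": {"deltas": [[0.03,0,0,0,0,0],[0,0,0,0,0,0]]}}

```text
t: 18.5
eef_pos: [0.515, 0.4148, 0.1212]
ee_rot: [2.193, 1.566, 2.072]
force: [-0.2, -0.7, 0.0]
width: 0.0001
```

Call:
{"api": "carry_out", "payload": {"deltas": [[0.03,0,0,0,0,0],[0,0,0,0,0,0]]}}

```text
t: 18.7
eef_pos: [0.515, 0.4148, 0.12]
ee_rot: [2.167, 1.566, 2.046]
force: [-0.2, -0.1, -0.6]
width: 0.0004
```

Call:
{"api": "carry_out", "payload": {"deltas": [[0.03,0,0,0,0,0],[0,0,0,0,0,0]]}}

```text
t: 18.9
eef_pos: [0.515, 0.4149, 0.1187]
ee_rot: [2.161, 1.566, 2.04]
force: [0.2, -0.4, 0.3]
width: 0.0005
```

Call:
{"api": "carry_out", "payload": {"deltas": [[0.03,0,0,0,0,0],[0,0,0,0,0,0]]}}

```text
t: 19.1
eef_pos: [0.515, 0.4149, 0.1174]
ee_rot: [2.144, 1.566, 2.023]
force: [0.2, -0.2, -0.4]
width: 0.0007
```

Call:
{"api": "carry_out", "payload": {"deltas": [[0.03,0,0,0,0,0],[0,0,0,0,0,0]]}}

```text
t: 19.3
eef_pos: [0.5151, 0.415, 0.1162]
ee_rot: [2.112, 1.566, 1.991]
force: [-0.3, 0.8, 0.7]
width: 0.0005
```

```bash
python3 go.py .5152 .4147 .115 -.118 .038
python3 - <<'E'
from ov import *
from station import arm, cams
S=cams.grab_frame("side")
crop(S,180,240,240,300,10,"pics/m7.png")
E
```

```text
t 19.30 p [0.5151 0.415  0.1162] F [-0.3  0.8  0.7] w 0.0005 q [ 0.97  0.4  -0.13 -0.   -1.04 -2.66]
toolx [-0.002  0.004 -1.   ] tooly [0.12  0.993 0.004] yaw(of tool y) -0.1205
d [ 0.0001 -0.0003 -0.0012] rot deg [-0.15 -0.13 -0.22] rows 1
[0.03, -0.01, 0.0, -0.04, -0.03, -0.06]
```

View pics/m7.png

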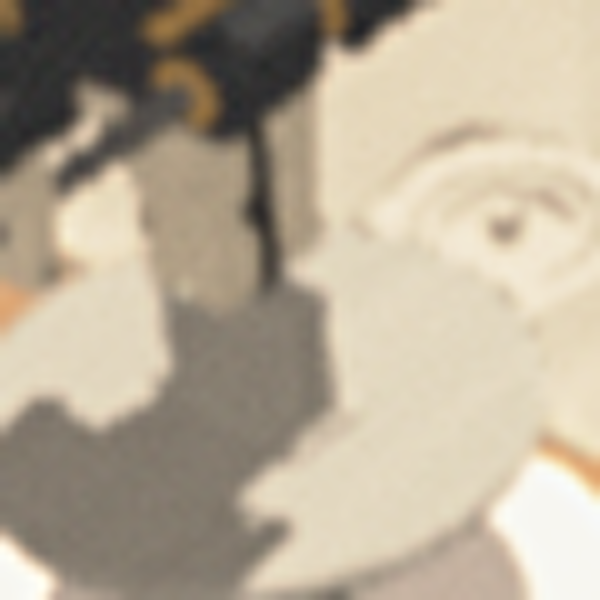

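Call:
{"api": "carry_out", "payload": {"deltas": [[0.03,0,0,0,0,0],[0,0,0,0,0,0]]}}

```text
t: 19.55
eef_pos: [0.5153, 0.4151, 0.1157]
ee_rot: [1.946, 1.566, 1.826]
force: [-0.8, -0.8, 2.0]
width: 0.0005
```

Call:
{"api": "carry_out", "payload": {"deltas": [[0.03,0,0,0,0,0],[0,0,0,0,0,0]]}}

```text
t: 19.75
eef_pos: [0.5154, 0.4151, 0.1156]
ee_rot: [1.797, 1.566, 1.677]
force: [-2.0, 0.0, 2.9]
width: 0.0005
```

Call:
{"api": "carry_out", "payload": {"deltas": [[0.03,0,0,0,0,0],[0,0,0,0,0,0]]}}

```text
t: 19.95
eef_pos: [0.5154, 0.4152, 0.1156]
ee_rot: [1.651, 1.565, 1.532]
force: [-2.4, -0.8, 4.1]
width: 0.0007
```

Call:
{"api": "carry_out", "payload": {"deltas": [[0.05,0,0,0,0,0]]}}

```text
t: 20.05
eef_pos: [0.5155, 0.4152, 0.1146]
ee_rot: [1.539, 1.565, 1.42]
force: [-4.3, -2.7, 13.2]
width: 0.0007
```

Call:
{"api": "carry_out", "payload": {"deltas": [[0.05,0,0,0,0,0]]}}

```text
t: 20.15
eef_pos: [0.5157, 0.4153, 0.1143]
ee_rot: [1.387, 1.564, 1.268]
force: [-7.2, -3.6, 17.4]
width: 0.0003
```

A push of 17 N sank it by about 1.3 mm, which is the load-cell stiffness, with no further snap. So the plate is seated on the balls, and I'll retract.

Call:
{"api": "carry_out", "payload": {"deltas": [[-0.2,0,0,0,0,0],[-0.5,0,0,0,0,0],[-0.9,0,0,0,0,0],[-0.9,0,0,0,0,0],[-0.9,0,0,0,0,0]]}}

```text
t: 20.65
eef_pos: [0.5131, 0.4124, 0.2476]
ee_rot: [-2.712, 1.564, -2.832]
force: [0.2, 1.9, -0.2]
width: 0.0005
```

Call:
{"api": "carry_out", "payload": {"deltas": [[0,-0.9,0,0,0,0],[0,-0.9,0,0,0,0],[0,-0.9,0,0,0,0],[0,-0.9,0,0,0,0],[0,-0.9,0,0,0,0]]}}

```text
t: 21.15
eef_pos: [0.4937, 0.2342, 0.2522]
ee_rot: [1.467, 1.565, 1.352]
force: [0.6, 0.3, 0.3]
width: 0.0005
```

Call:
{"api": "carry_out", "payload": {"deltas": [[0,-0.9,0,0,0,0],[0,-0.9,0,0,0,0],[0,-0.9,0,0,0,0],[0,-0.9,0,0,0,0],[0,-0.6,0,0,0,0]]}}

```text
t: 21.65
eef_pos: [0.4722, 0.06, 0.2512]
ee_rot: [1.332, 1.563, 1.217]
force: [0.9, -0.8, -0.5]
width: 0.0005
```

Call:
{"api": "carry_out", "payload": {"deltas": [[0,0,0,0,0,0],[0,0,0,0,0,0]], "hand": 0.3}}

```text
t: 21.85
eef_pos: [0.4717, 0.0574, 0.2516]
ee_rot: [1.258, 1.562, 1.139]
force: [0.1, 0.5, 0.3]
width: 0.0114
```

Run:
```python
from ov import *
from station import arm, cams
s=arm.get_state(); print(s["t"],s["eef_pos"],s["force"])
S=cams.grab_frame("side");T=cams.grab_frame("top"); pickle.dump((S,T),open("f16.pkl","wb"))
cv2.imwrite("pics/n0.png",S["pixels"][:,:,::-1]);cv2.imwrite("pics/n1.png",T["pixels"][:,:,::-1])
p=np.array([.5155,.4148,.0855])
ov(S,p,-.118,"pics/n2.png",(160,240,270,330),7); ov(T,p,-.118,"pics/n3.png",(95,180,195,270),7)
```

```text
21.85 [0.47171976 0.05735266 0.25159348] [0.13925461 0.53941286 0.33119692]
```

View pics/n2.png

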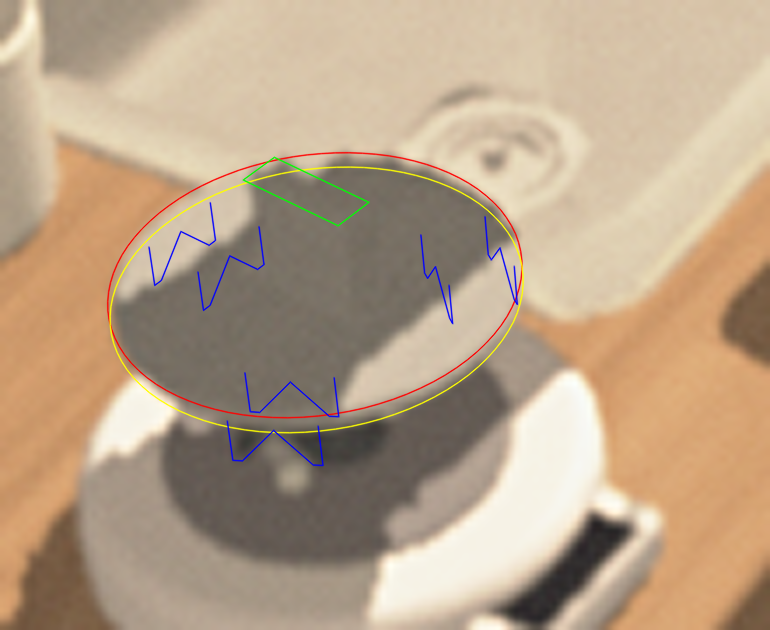

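View pics/n3.png

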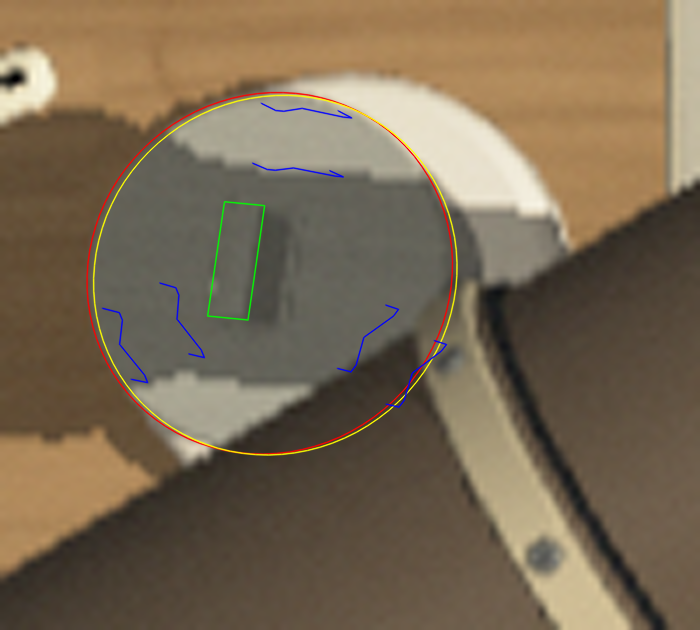

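View pics/n0.png

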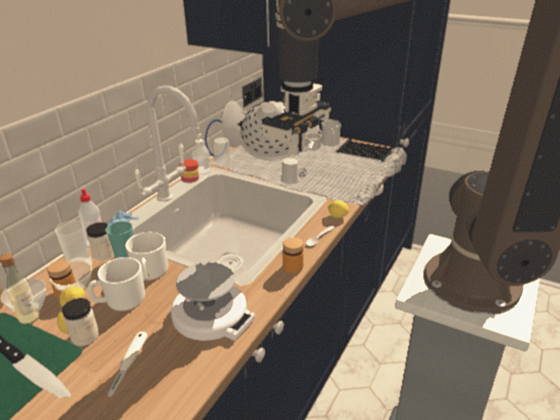

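The final overlays match the home pose in both views: the disc outline is within about 1 px, it's level, and the fin yaw agrees. The jar at (292,255) and the tumbler at (289,170) haven't moved, so I'm handing it in.

```bash
python3 -c "
from station import arm
print(arm.job_done())"
```

```text
the job is handed in; nothing more can be done
None
```

The weighing plate is back on the scale, apparently snapped in and level. I let go of it, moved the arm clear and handed the job in at about 22 s.

**How it went**
- **First grasp:** it slipped off the top of the fin, because the real finger ends sit about 22–26 mm above the reported TCP, against the description. I re-gripped about 22 mm lower and it held; the plate had not moved noticeably.
- **Placing:** I lined the plate up with the ball and housing positions from both cameras and lowered it in small steps until it met the jaws. Pushed on, it dropped about 2 mm while the force fell from 8.8 to 4.9 N, which I took as the jaws snapping over the stud.
- **Check press:** after letting go, I pressed on the fin top with closed fingers. It gave about 10 N/mm, close to the load cell's own 12 N/mm, and did not snap again. This peaked at 17.4 N, so about 20 N with the plate (1.7 mm by the stated stiffness, below the 2.1 mm limit).

**Last checks**
- **Plate:** the outline is within about 1 px of the home pose in both views, level, with its turn matching the spider (about -0.12 rad).
- **Other things:** the jar and tumbler stand where they were.
- **Not confirmed directly:** I can't read the jaw, pin and load-cell joints. That it is home rests on the force, height and pictures, and the camera height is only good to about 1–2 mm.
- **Side force:** a sideways force of up to about 8 N built up during the check press and was gone after I lifted off.

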